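Draw a sleeve from the gravity rack and knock out its plug

TASK

Take the front steel sleeve out of the sloping gravity rack so that the ones behind it roll forward and stay in the lane. Lay it with its wooden plug still inside in the V of the knock-out stand and let go of it, then push the stand's ejector rod in so that the plug drops into the tray, and press the rod firmly against its stop for a moment, with about 20 N and never over 40 N. Leave the sleeve in the V, the rod pushed in, and the other things on the bench undisturbed.

Things in the scene. Friction and masses are not known exactly. Their poses are not given: they have to be found in the camera images.
- rack: plywood gravity rack fixed on the bench, 250 x 92 mm, 191 mm high, a fixed 54 mm tin on top. Origin on the bench under the front sleeve's centre; x points away from the robot, up the lane (9 degrees), y across, z up. Three sleeves lie along y, 50 mm apart up the slope, the front one 75 mm up. Its two ends stand free; the side walls (outer faces at y = +-27 mm) begin at x = +30 mm
- header_edge (a point): middle of the lower front edge of the rack's header board, 60 mm wide, at x = +4 mm of the rack, 125 mm above the bench; the board rises from here to the top shelf at 191 mm, so a hand pointing straight down is stopped by it. A hand leaned back 32 to 45 degrees towards the robot (fingers pointing down and up the lane) gets under it to the ends of the front sleeve
- lane_lip (a point): top of the low lip, 34 mm wide and 5 mm thick, that holds the front sleeve, at x = -25 mm of the rack; it stands 14 mm above the lane floor. Raise the sleeve about 18 mm straight up (not over 22: the header hangs above it) before drawing it back towards the robot
- front_sleeve_c (a point): centre of the front sleeve, the one to take: hollow steel, 50 mm outside diameter, 40 mm long, 19 mm bore right through, 0.14 to 0.28 kg, lying on its side. y is its own axis; x and z turn as it rolls. Grip its flat ends, 40 mm apart, by the upper half: fingertips no lower than about 7 mm below its axis, as the stand's lip reaches to 12 mm below it
- next_sleeve_c (a point): centre of the second sleeve in the lane, like the front one; it rolls forward to the lip by itself when the front one is lifted out
- last_sleeve_c (a point): centre of the third sleeve in the lane, like the front one
- front_plug_c (a point): centre of the loose wooden plug inside the front sleeve's bore: round, 16 mm diameter, 22 mm long, y along its axis, 3 to 15 mm inside the sleeve's ends; it slides easily along the bore, so keep the sleeve level
- front_sleeve: the front sleeve itself, origin at its centre (same point as front_sleeve_c)
- front_plug: the wooden plug itself, origin at its centre
- next_sleeve: the second sleeve itself, origin at its centre
- stand: steel knock-out stand fixed on the bench, base plate 72 x 300 mm. Origin on the bench under the middle of the wooden V; y runs along the V and the rod, z up; the rod comes from +y, the tray lies at -y. The rod's guide plate, 36 mm wide and 75 mm high, stands at y = +68 to +80 mm
- v_rest (a point): where a sleeve's centre rests in the V, 60 mm above the bench, the sleeve lying along the stand's y. The V (y = -25 to +18 mm, edges 9 mm below this height) lets a sleeve lowered up to 10 mm off settle. A lip 48 mm high ends it at y = -25 to -30 mm. Up to 12 mm along y from here is allowed
- tray (a point): middle of the floor of the open steel tray at the end of the V, 70 mm along the stand's x, 68 mm along y, walls 26 mm high; the plug falls in here
- rod (a joint): how far the ejector rod is pushed in, m: 0 = drawn out (start), 0.102 = hard against its stop; it is home from 0.100. It slides along the stand's -y, takes about 4 N to move and stays where it is left. 10 mm thick, 60 mm above the bench; its tip is at the stand's y = +66 mm when out, -36 mm when in. The firm press at the stop must be felt: 10 to 40 N
- rod_knob (a point): middle of the outer flat face of the rod's round knob, 32 mm diameter, 10 mm thick, 60 mm above the bench, at y = +192 mm of the stand while the rod is out. Push it towards the stand's -y, for instance with the side of the closed fingers; its outer side is free
- hammer: claw hammer lying on the bench, 102 x 252 x 30 mm, bystander; origin under its middle
- oil_can: oil can standing on the bench, 64 x 102 x 147 mm, bystander; origin under its middle
- spanner: spanner lying on the bench, 36 x 194 x 6 mm, bystander; origin under its middle
Mind the look-alikes: they are no part of the job. What is shaped like the front_sleeve but green or purple is not meant.

How it is judged:
By the outcome, as a careful person would: the job done as asked, in the order asked, and still so for the second after the job is handed in, with the robot touching nothing.
It also fails if it takes over 53 s, if anything falls off the work surface, if the arm or the gripper's body presses on something with over 40 N, if the wrist force passes 120 N, or if a joint passes its speed limit or range.

ROBOT

A 7-joint arm with a two-finger parallel gripper is mounted at the origin on a cart in front of the work surface, level with it; the furniture and walls round the work are solid. World frame = base frame: x ahead of the robot, y to its left, z up, the work surface at z = 0. Lengths are in m, angles in rad, forces in N, time in s.
With the tool pointing down it reaches from about 0.35 to 0.9 m from the base axis. Payload 8.1 kg.
Tool frame: the origin (TCP) lies between the finger pads; the fingertips stand 11 mm ahead of it and the grasp point (between the pads) lies 8 mm behind it; z points along the fingers, y is the line along which they close (so a half turn about z gives the same grasp; the last joint's range is limited). The gripper opens to 92 mm and grips with 3 to 60 N. Pads are 19 mm wide; open, the fingers measure 130 mm over their backs; the gripper's body (75 mm by 190 mm) begins 47 mm behind the grasp point.
Start: joints at [1.199, 0.434, 0.025, 1.573, -0.012, 1.134, -0.075], TCP at [0.166, -0.603, 0.238] pointing down, gripper open.
Joint ranges: [-2.62, 2.62], [-0.44, 2.09], [-1.27, 1.32], [0.08, 2.57], [-1.32, 4.46], [0.12, 2], [-2.74, 2.74]. Speed limits (rad/s): [2.22, 2.22, 3.01, 3.01, 3.14, 3.14, 3.14].

INTERFACE

Orientations are given as a rotation vector (axis times angle).
In Python, from cell import observe, get_image, camera_params, sign_off gives the robot as it stands.
- The arm moves only by the shell command python3 -m pendant 'ROWS' [FORCE]. ROWS is JSON, one flat list of numbers, 7 for each row, row after row: the shift along the tool's x, y, z in m, then the turn, a rotation vector about the tool's x, y, z in rad, then the finger opening in m, from 0 to 0.0918. In form: [dx, dy, dz, rx, ry, rz, jaw, dx, dy, dz, rx, ry, rz, jaw, ...]. A call has 1 to 10 rows; each row shifts and turns the commanded pose from where the row before left it, along the tool's axes as they then stand; what a row does not reach is not made up. A row lasts 1/8 s, in which the tool goes at most 62.5 mm and 10.7 degrees, less where a joint would pass 70% of its speed; a pose out of reach is approached as far as the arm can. A call is refused whole if a number of a shift passes 0.0625 or a number of a turn 0.188, either way. A call with a gripper value outside its range is refused whole. The fingers move at their own pace and stop on an object; FORCE is the grip in N (left out, the last holds). Time passes only in rows, so rows that do not move let the fingers close. It gives the time, the measured TCP pose, the force, the opening and the grip force at its end, in the units of the state.
- observe(): the state, without advancing time (a new reading comes with each control period).
- get_image(name): name is "side" or "top"; returns the picture (384x512x3 uint8, red, green, blue); there is no depth.
- camera_params(name): a dict with "intrinsics" (3x3 intrinsics, pixels), "dist" ([k1, k2, p1, p2, k3] as OpenCV has them; the pictures are not rectified), "eye" and "rotation" of the camera in the world. Camera axes: x right, y down, z forward; pixel columns grow to the right and rows downward; lengths in m; the calibration is good to about 2 mm. A picture is of the moment at which its call begins. camera_params takes no time and is no camera call.
- sign_off(): hands the job in; it is judged then, once.
The state is a dict: "clock": time; "joints": joint angles; "dq": joint speeds; "joint_efforts": joint torques, N m; "position": TCP position; "ee_rot": TCP orientation; "force": force on the tool from outside, world axes, zero at the start; "ft_torque": the same for the moment, N m; "width": opening from 0.0 (shut) to 1.0 (fully open); "gripper_force": force on a finger pad.
Only numpy, scipy, OpenCV 4.12 (cv2) and the standard library are available. Lean on these libraries where they do the work, as an engineer would, in place of code of your own. Each camera call takes 0.05 s, during which the arm holds its last target. There are 200 camera calls.

## Working session

There is one attempt and no reset: what is moved stays moved. The work goes in short steps, Python scripts to look and compute and a shell command to move; the robot and the scene stay as the last step left them, time stands still between calls to the robot, and variables do not carry over. Pictures are saved under pics/ and viewed, at most 10 in all, crops included, and the job is handed in when it is done.

```bash
mkdir -p pics; ls
python3 - <<'E'
from cell import *
import cv2
o=observe();print({k:(v if isinstance(v,(int,float)) else [round(float(x),3) for x in v]) for k,v in o.items()})
for n in("side","top"):
    cv2.imwrite(f"pics/{n}0.png",cv2.cvtColor(get_image(n),cv2.COLOR_RGB2BGR)); print(camera_params(n))
E
```

```text
pics
{'clock': 0.0, 'joints': [1.199, 0.435, 0.025, 1.574, -0.012, 1.134, -0.075], 'dq': [0.001, 0.001, 0.001, -0.0, 0.001, -0.001, 0.0], 'joint_efforts': [-0.0, -66.785, 0.985, -31.445, -0.06, 0.043, 0.0], 'position': [0.166, -0.602, 0.237], 'ee_rot': [-3.112, -0.421, 0.0], 'force': [-0.629, 0.571, -0.731], 'ft_torque': [0.047, -0.028, -0.013], 'gripper_force': 0.0, 'width': 0.999600395637851}
{'intrinsics': array([[471.49932471,   0.        , 256.99402518],
       [  0.        , 471.49932471, 192.14736565],
       [  0.        ,   0.        ,   1.        ]]), 'dist': array([-0.17736122,  0.        ,  0.        ,  0.        ,  0.        ]), 'eye': array([ 0.11853902, -1.17374292,  0.73852239]), 'rotation': array([-2.01712773,  0.32328236, -0.22751336])}
{'intrinsics': array([[358.61035143,   0.        , 254.24879192],
       [  0.        , 358.61035143, 190.96098135],
       [  0.        ,   0.        ,   1.        ]]), 'dist': array([-0.07678522,  0.        ,  0.        ,  0.        ,  0.        ]), 'eye': array([0.43716706, 0.06849756, 0.97776524]), 'rotation': array([-2.18848363,  2.14748457, -0.1773383 ])}
```

View pics/side0.png

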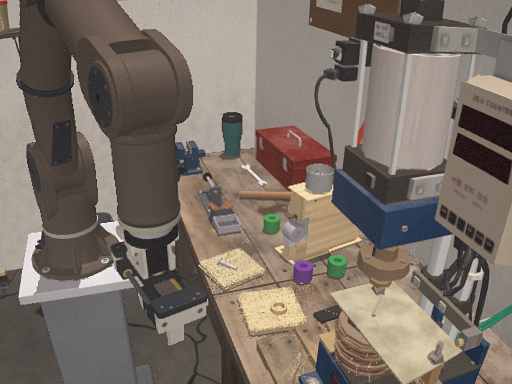

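View pics/top0.png

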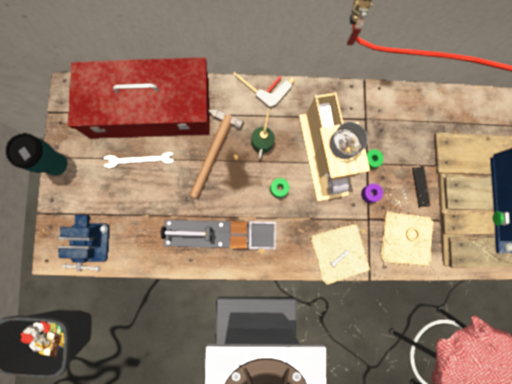

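Top view: the silver front sleeve is in the rack mouth at (340,186). The look-alikes are green (280,188), green (375,158) and purple (373,193), all on the bench, so I choose the silver one. The stand runs from the knob at about (165,233) to the tray at (262,236). In the side view the sleeve is at (295,235). Next, close crops.

Run:
```python
import cv2
t=cv2.imread("pics/top0.png");s=cv2.imread("pics/side0.png")
cv2.imwrite("pics/a.png",cv2.resize(t[130:260,155:365],None,fx=3.8,fy=3.8,interpolation=cv2.INTER_CUBIC))
cv2.imwrite("pics/b.png",cv2.resize(s[155:285,190:370],None,fx=4.4,fy=4.4,interpolation=cv2.INTER_CUBIC))
```

```text
(no output)
```

View pics/a.png

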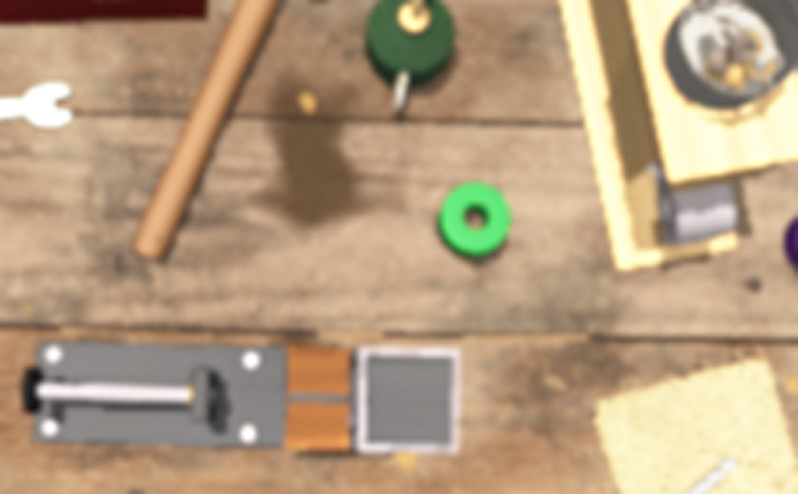

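View pics/b.png

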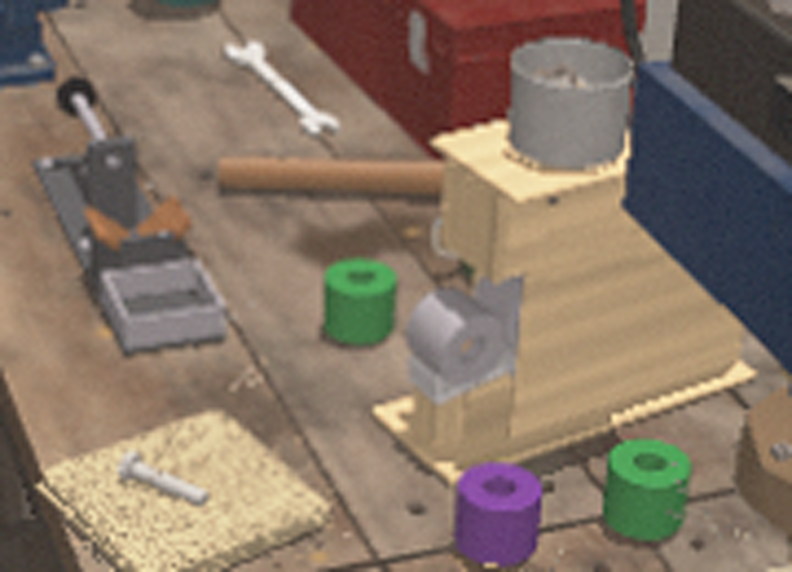

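```bash
cat > h.py <<'E'
import numpy as np,cv2
from cell import *
from scipy.spatial.transform import Rotation as R
def ray(n,uv):
    c=camera_params(n);p=cv2.undistortPoints(np.array([[uv]],float),c["intrinsics"],c["dist"])[0,0]
    return np.array(c["eye"]),R.from_rotvec(c["rotation"]).apply([p[0],p[1],1])
def onz(n,uv,z):
    e,d=ray(n,uv);return e+d*(z-e[2])/d[2]
def proj(n,P):
    c=camera_params(n);r=R.from_rotvec(c["rotation"]).inv();t=r.apply(-np.array(c["eye"]))
    return cv2.projectPoints(np.array(P,float).reshape(-1,3),r.as_rotvec(),t,c["intrinsics"],c["dist"])[0][:,0]
A=lambda u,v:((u+.5)/3.8-.5+155,(v+.5)/3.8-.5+130)
B=lambda u,v:((u+.5)/4.4-.5+190,(v+.5)/4.4-.5+155)
E
python3 - <<'E'
from h import *
np.set_printoptions(precision=4,suppress=True)
for nm,n,uv,z in [("knob face T","top",A(24,390),.06),("knob S","side",B(76,97),.06),("rod a","top",A(50,391),.065),("rod b","top",A(190,394),.065),
 ("V nl","top",A(286,450),.051),("V fl","top",A(286,346),.051),("V nr","top",A(350,450),.051),("V fr","top",A(350,346),.051),
 ("tray nl","top",A(357,452),.028),("tray fl","top",A(357,348),.028),("tray nr","top",A(460,452),.028),("tray fr","top",A(460,348),.028),
 ("plate nl","top",A(36,440),.005),("plate fl","top",A(40,344),.005),
 ("bore","side",B(473,343),.075),("slv frontL","top",A(664,243),.075),("slv frontR","top",A(737,231),.075),
 ("slv topL","top",A(668,206),.1),("slv topR","top",A(737,196),.1),("shelf L","top",A(672,181),.191),("shelf R","top",A(740,169),.191),
 ("base a","top",A(560,0),.006),("base b","top",A(617,265),.006),("baseR front","top",A(735,245),.006),
 ("base nl S","side",B(376,408),.006),("base nr S","side",B(458,482),.006),("base far r","side",B(752,372),.006),("shelf l S","side",B(432,140),.191),("shelf r S","side",B(521,199),.191)]:
    print(nm,onz(n,uv,z))
print(R.from_rotvec(observe()["ee_rot"]).as_matrix())
E
```

```text
knob face T [0.4481 0.2753 0.06  ]
knob S [0.4441 0.264  0.06  ]
rod a [0.4477 0.2569 0.065 ]
rod b [0.4477 0.1638 0.065 ]
V nl [0.4116 0.0997 0.051 ]
V fl [0.4814 0.1014 0.051 ]
V nr [0.4123 0.0567 0.051 ]
V fr [0.4823 0.058  0.051 ]
tray nl [0.4104 0.0515 0.028 ]
tray fl [0.4821 0.0528 0.028 ]
tray nr [ 0.4115 -0.0197  0.028 ]
tray fr [ 0.4834 -0.019   0.028 ]
plate nl [0.4138 0.2776 0.005 ]
plate fl [0.4815 0.2778 0.005 ]
bore [ 0.5854 -0.1867  0.075 ]
slv frontL [ 0.5541 -0.1522  0.075 ]
slv frontR [ 0.5634 -0.2026  0.075 ]
slv topL [ 0.5755 -0.149   0.1   ]
slv topR [ 0.5832 -0.1955  0.1   ]
shelf L [ 0.5762 -0.1291  0.191 ]
shelf R [ 0.5844 -0.1703  0.191 ]
base a [ 0.7433 -0.0933  0.006 ]
base b [ 0.5463 -0.1344  0.006 ]
baseR front [ 0.5627 -0.2216  0.006 ]
base nl S [ 0.5427 -0.1391  0.006 ]
base nr S [ 0.5612 -0.2306  0.006 ]
base far r [ 0.7985 -0.175   0.006 ]
shelf l S [ 0.573  -0.1351  0.191 ]
shelf r S [ 0.5929 -0.2217  0.191 ]
[[ 0.9641  0.2655 -0.0005]
 [ 0.2655 -0.9641  0.0013]
 [-0.0001 -0.0014 -1.    ]]
```

```bash
cat >> h.py <<'E'
def RT(yaw,tilt):
    c,s=np.cos(np.radians(yaw)),np.sin(np.radians(yaw))
    return R.from_matrix(np.array([[c,s,0],[s,-c,0],[0,0,-1]]))*R.from_rotvec([0,np.radians(tilt),0])
def rows(p1,r1,n,jaw,frm=None):
    o=observe(); p0,r0=frm or (np.array(o["position"]),R.from_rotvec(o["ee_rot"]))
    d=(r0.inv()*r1).as_rotvec()/n; st=(np.array(p1)-p0)/n
    print("err total",np.round(np.array(p1)-p0,4))
    for i in range(n):
        r=r0*R.from_rotvec(d*i); print(np.round(np.r_[r.inv().apply(st),d,jaw],4).tolist())
C=np.array([.582,-.172,.075]);
E
python3 -m pendant '[0.0387,-0.0395,-0.0025,0,0,0,0.09,0.0387,-0.0395,-0.0025,0,0,0,0.09,0.0387,-0.0395,-0.0025,0,0,0,0.09,0.0387,-0.0395,-0.0025,0,0,0,0.09,0.0387,-0.0395,-0.0025,0,0,0,0.09,0,0,0,0,0,0,0.09]'
python3 - <<'E'
from h import *
r=RT(12.2,40); z=r.apply([0,0,1]); rows(C-.111*z,r,6,.08)
E
```

```text
clock: 0.85
position: [0.3024, -0.357, 0.2504]
ee_rot: [-3.111, -0.432, -0.001]
force: [-0.2, -0.2, 0.1]
width: 0.983
gripper_force: 0.0
err total [ 0.2099  0.1699 -0.0904]
[0.0414, -0.0177, 0.0151, -0.0038, 0.1162, 0.01, 0.08]
[0.0391, -0.0182, 0.0197, -0.0038, 0.1162, 0.01, 0.08]
[0.0364, -0.0186, 0.0241, -0.0038, 0.1162, 0.01, 0.08]
[0.0332, -0.0191, 0.028, -0.0038, 0.1162, 0.01, 0.08]
[0.0295, -0.0195, 0.0316, -0.0038, 0.1162, 0.01, 0.08]
[0.0255, -0.0199, 0.0347, -0.0038, 0.1162, 0.01, 0.08]
```

```bash
python3 -m pendant '[0.0414,-0.0177,0.0151,-0.0038,0.1162,0.01,0.08,0.0391,-0.0182,0.0197,-0.0038,0.1162,0.01,0.08,0.0364,-0.0186,0.0241,-0.0038,0.1162,0.01,0.08,0.0332,-0.0191,0.028,-0.0038,0.1162,0.01,0.08,0.0295,-0.0195,0.0316,-0.0038,0.1162,0.01,0.08,0.0255,-0.0199,0.0347,-0.0038,0.1162,0.01,0.08,0,0,0,0,0,0,0.08]'
python3 - <<'E'
from h import *
r=RT(12.2,40); z=r.apply([0,0,1]); rows(C-.051*z,r,2,.08)
for n in("side","top"):
    cv2.imwrite(f"pics/{n}1.png",cv2.cvtColor(get_image(n),cv2.COLOR_RGB2BGR))
s=cv2.imread("pics/side1.png")[140:290,220:370];t=cv2.imread("pics/top1.png")[110:260,270:420]
cv2.imwrite("pics/c.png",cv2.resize(np.hstack([s,t]),None,fx=2.66,fy=2.66,interpolation=cv2.INTER_CUBIC))
E
```

```text
clock: 1.72
position: [0.5015, -0.2014, 0.1638]
ee_rot: [-2.887, -0.316, -0.991]
force: [-0.3, -0.5, -0.5]
width: 0.874
gripper_force: 0.0
err total [ 0.0485  0.0225 -0.0498]
[0.0053, -0.0057, 0.0357, -0.0026, 0.0184, 0.0015, 0.08]
[0.0047, -0.0058, 0.0358, -0.0026, 0.0184, 0.0015, 0.08]
```

View pics/c.png

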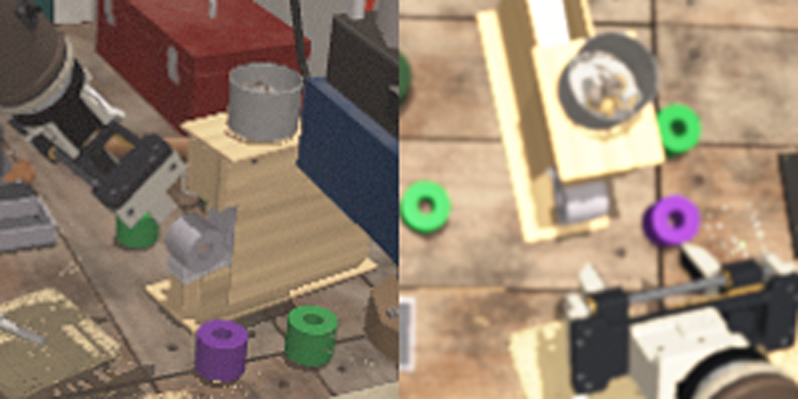

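Run:
```python
from h import *
o=observe();p=np.array(o["position"]);r=R.from_rotvec(o["ee_rot"]);print(p,o["clock"])
w=o["width"]*.0918/2
print("tips",proj("top",[p+r.apply([0,s*(w+.003),.011]) for s in(-1,1)]),"seen 339.5,211.5 / 381.7,205.9")
yr=np.array([-.211,.977,0])
print("sleeve ends top T",proj("top",[C+yr*s*.02+[0,0,.025] for s in(-1,1)]),"bore S",proj("side",[C-yr*.02]),"seen",B(473,343),A(737,196))
g=cv2.imread("pics/top0.png");print(cv2.cvtColor(g[175:195,328:356],cv2.COLOR_BGR2GRAY)[::2])
r=RT(12.2,40); z=r.apply([0,0,1]); rows(C-.051*z,r,2,.08)
```

```text
[ 0.50124914 -0.20455569  0.16464651] 1.825
tips [[341.75510459 213.04004384]
 [376.69621131 205.78817105]] seen 339.5,211.5 / 381.7,205.9
sleeve ends top T [[347.01850459 180.00687467]
 [331.76043965 182.9743899 ]] bore S [[298.11361825 233.4274276 ]] seen (297.1136363636364, 232.5681818181818) (348.57894736842104, 181.21052631578948)
[[140 143 211 245 251 250 250 249 247 244 243 243 242 239 238 234 224 207
  184 161 147 138 131 124 117 113 117 131]
 [120 106 144 201 222 216 201 180 163 151 145 138 131 122 118 116 116 115
  114 110 106 115 138 156 164 164 167 172]
 [115  91  94 108 117 122 122 123 124 127 127 131 133 136 141 145 147 146
  141 127 114 115 143 179 194 193 192 191]
 [121 102 103 109 128 142 146 147 149 148 149 148 151 151 152 154 154 153
  149 137 120 114 135 174 192 193 194 192]
 [132 124 127 116 120 138 150 152 152 152 151 149 150 152 155 164 170 171
  169 160 135 114 130 167 187 191 189 184]
 [145 131 133 119 114 141 163 172 182 179 169 170 182 195 203 215 225 227
  228 215 174 125 111 136 172 187 188 183]
 [133 113 111 108 125 178 212 220 221 218 216 214 216 217 216 216 215 215
  215 204 166 123 109 131 171 194 198 194]
 [102  97  93  94 114 163 197 207 205 203 199 198 196 193 190 187 184 182
  180 168 138 113 108 114 142 180 198 200]
 [108 104 103  99 111 143 166 171 169 165 162 160 159 154 152 155 167 176
  190 201 175 135 122 124 141 174 191 195]
 [120 113 116 115 120 132 142 148 150 151 153 163 173 193 224 240 244 244
  244 242 224 189 175 176 178 183 189 192]]
err total [ 0.0487  0.0256 -0.0506]
[0.0055, -0.0074, 0.0362, -0.0, 0.0194, 0.0019, 0.08]
[0.0048, -0.0074, 0.0363, -0.0, 0.0194, 0.0019, 0.08]
```

```bash
sed -i 's/^C=.*/C=np.array([.582,-.1735,.075])/' h.py
python3 -m pendant '[0.0055,-0.006,0.0362,0,0.0194,0.0019,0.075,0.0048,-0.006,0.0363,0,0.0194,0.0019,0.075,0,0,0,0,0,0,0.075]'
python3 - <<'E'
from h import *
r=RT(12.2,40); z=r.apply([0,0,1]); rows(C-.011*z,r,2,.075);print(observe()["ee_rot"],r.as_rotvec())
E
```

```text
clock: 2.2
position: [0.5546, -0.1922, 0.1317]
ee_rot: [-2.862, -0.323, -1.003]
force: [-1.3, 0.4, -0.2]
width: 0.816
gripper_force: 0.0
err total [ 0.0205  0.0172 -0.0483]
[-0.0059, -0.0056, 0.0264, -0.0121, 0.011, 0.0015, 0.075]
[-0.0062, -0.0059, 0.0262, -0.0121, 0.011, 0.0015, 0.075]
[-2.86169479 -0.32291299 -1.00323792] [-2.86937859 -0.30664811 -1.0443684 ]
```

```bash
python3 -m pendant '[0,0,0,0,0,0,0.075,0,0,0,0,0,0,0.075]'
python3 - <<'E'
from h import *
r=RT(12.2,40); z=r.apply([0,0,1]); rows(C-.011*z,r,2,.075);print(observe()["ee_rot"],r.as_rotvec(),observe()["joints"])
E
```

```text
clock: 2.45
position: [0.5526, -0.1913, 0.1321]
ee_rot: [-2.862, -0.323, -1.003]
force: [-0.5, -0.9, 0.3]
width: 0.816
gripper_force: 0.0
err total [ 0.0225  0.0163 -0.0487]
[-0.0053, -0.005, 0.0271, -0.0119, 0.0112, 0.0014, 0.075]
[-0.0056, -0.0053, 0.027, -0.0119, 0.0112, 0.0014, 0.075]
[-2.86215341 -0.32255504 -1.00273077] [-2.86937859 -0.30664811 -1.0443684 ] [ 1.09013408  0.49276081 -0.74294253  2.21463565 -1.31608528  0.11828885
  0.43533587]
```

```bash
cat > k.py <<'E'
from h import *
import itertools, json
def fkR(q,s,o):
    seq=[('z',s[0]*q[0]+o[0]),('y',q[1]),('z',s[1]*q[2]),('y',q[3]),('z',s[2]*q[4]),('y',q[5]),('z',s[3]*q[6]+o[1])]
    out=[];r=R.identity()
    for a,v in seq: r=r*R.from_euler(a,v); out.append(r)
    return out
E
python3 -m pendant '[0,0,-0.05,0,-0.1,0,0.075,0,0,-0.05,0,-0.1,0,0.075,0,0,0,0,0,0,0.075]'
python3 - <<'E'
from k import *
o=observe()
D=[([1.199,.434,.025,1.573,-.012,1.134,-.075],[.166,-.6025,.2375],[-3.112,-.421,0]),
([1.09013408,.49276081,-.74294253,2.21463565,-1.31608528,.11828885,.43533587],[.5526,-.1913,.1321],[-2.86215341,-.32255504,-1.00273077]),
(o["joints"].tolist(),o["position"].tolist(),o["ee_rot"].tolist())]
json.dump(D,open("d.json","w")); print(D[2])
res=[]
for s in itertools.product([1,-1],repeat=4):
  for a in np.arange(4)*np.pi/2:
    for b in np.arange(4)*np.pi/2:
      e=[(R.from_rotvec(x[2]).inv()*fkR(x[0],s,(a,b))[-1]).magnitude() for x in D]
      res.append((max(e),s,a,b))
res.sort();print(*res[:4],sep="\n")
E
```

```text
clock: 2.82
position: [0.5326, -0.1967, 0.1601]
ee_rot: [-2.918, -0.365, -0.865]
force: [-0.0, -0.5, -0.7]
width: 0.818
gripper_force: 0.0
([0.6939165482854739, 0.3133764681384873, -0.23809727575306947, 2.187747854167306, -0.9933457098005435, 0.3668266657466441, 0.05351890017104665], [0.5325557431775604, -0.19668620676632684, 0.16007048972481516], [-2.9177108377931984, -0.36500750787966013, -0.865101656713646])
(0.0019611874964347424, (-1, -1, -1, -1), np.float64(0.0), np.float64(1.5707963267948966))
(0.5379778308596438, (1, 1, 1, 1), np.float64(0.0), np.float64(4.71238898038469))
(0.6879776185613322, (1, 1, 1, -1), np.float64(0.0), np.float64(4.71238898038469))
(0.7163008853396221, (1, -1, 1, 1), np.float64(4.71238898038469), np.float64(3.141592653589793))
```

```bash
cat > log.py <<'E'
from k import *
o=observe();D=json.load(open("d.json"));D.append((o["joints"].tolist(),o["position"].tolist(),o["ee_rot"].tolist()));json.dump(D,open("d.json","w"))
print(np.round(o["joints"],3),np.round(o["position"],3))
E
python3 -m pendant '[0,0,-0.05,0,-0.15,0,0.075,0,0,-0.05,0,-0.15,0,0.075,0,0,0,0,0,0,0.075]'; python3 log.py
python3 -m pendant '[0,0,0,0.15,0,0.15,0.075,0,0,-0.03,0.15,0,0.15,0.075,0,0,0,0,0,0,0.075]'; python3 log.py
python3 -m pendant '[0.03,0.03,-0.02,0.15,-0.1,0.15,0.075,0,0.03,-0.02,0.15,-0.1,0.15,0.075,0,0,0,0,0,0,0.075]'; python3 log.py
cat > fit.py <<'E'
from k import *
S=(-1,-1,-1,-1);O=(0,np.pi/2)
def blocks(q):
    r=fkR(q,S,O);I=np.eye(3)
    return np.hstack([I[:,2:],r[0].as_matrix()[:,:2],r[2].as_matrix(),r[4].as_matrix(),r[6].as_matrix()])
D=json.load(open("d.json"))
A_=np.vstack([blocks(d[0]) for d in D]+[1e-2*np.eye(12)]);b=np.r_[np.concatenate([d[1] for d in D]),1e-2*np.array([.3,0,0,0,0,.4,0,0,.4,0,0,.2])]
X=np.linalg.lstsq(A_,b,rcond=None)[0]
if __name__=="__main__": print(X.round(3));print((A_@X-b)[:3*len(D)].round(3))
E
python3 fit.py
```

```text
clock: 3.2
position: [0.5077, -0.1963, 0.2189]
ee_rot: [-2.984, -0.411, -0.584]
force: [1.0, 0.5, 0.6]
width: 0.815
gripper_force: 0.0
[ 0.366  0.197  0.094  2.051 -0.48   0.667 -0.495] [ 0.508 -0.196  0.219]
clock: 3.58
position: [0.4959, -0.2076, 0.243]
ee_rot: [-2.717, -0.065, -0.463]
force: [0.3, 0.6, -0.2]
width: 0.82
gripper_force: 0.0
[ 0.519  0.297  0.134  1.899 -0.653  1.032 -0.508] [ 0.496 -0.208  0.243]
clock: 3.95
position: [0.5177, -0.2791, 0.2559]
ee_rot: [-2.476, 0.153, -0.147]
force: [1.1, -0.2, -0.9]
width: 0.816
gripper_force: 0.0
[ 0.613  0.574  0.198  1.505 -0.657  1.506 -0.701] [ 0.518 -0.279  0.256]
[ 0.272  0.    -0.037  0.001 -0.017  0.557  0.     0.     0.427 -0.
 -0.001  0.359]
[-0.  0.  0. -0. -0.  0.  0. -0. -0.  0.  0. -0.  0. -0.  0. -0. -0. -0.]
```

```bash
cat > ik.py <<'E'
from fit import *
from scipy.optimize import least_squares
lo=np.array([-2.62,-.44,-1.27,.08,-1.32,.12,-2.74]);hi=np.array([2.62,2.09,1.32,2.57,4.46,2,2.74])
def fk(q): return blocks(q)@X, fkR(q,S,O)[-1]
def ik(p,r,q0,w=.01):
    def f(q):
        a,b=fk(q);return np.r_[5*(a-p),(r.inv()*b).as_rotvec(),w*(q-q0)]
    s=least_squares(f,np.clip(q0,lo+.02,hi-.02),bounds=(lo+.01,hi-.01));a,b=fk(s.x)
    return s.x,np.linalg.norm(a-p),(r.inv()*b).magnitude()
E
cat > t.py <<'E'
from ik import *
rng=np.random.default_rng(0)
for flip in(0,180):
  for tilt in(33,37,42):
    r=RT(12.2,tilt)*R.from_rotvec([0,0,np.radians(flip)]);z=r.apply([0,0,1])
    sol=[]
    for _ in range(25):
        q,e,a=ik(C-.011*z,r,rng.uniform(lo,hi),.0005)
        if e<.002 and a<.02: sol.append((np.min(np.minimum(q-lo,hi-q)),q.round(2).tolist()))
    sol.sort(reverse=True);print(flip,tilt,len(sol),*[(round(s[0],2),s[1]) for s in sol[:3]],sep="\n ")
E
python3 t.py
```

```text
0
 33
 19
 (np.float64(0.15), [1.19, 0.76, -1.12, 2.16, 1.49, 0.35, -2.35])
 (np.float64(0.01), [1.02, 0.62, -0.84, 2.17, 1.38, 0.13, -2.31])
 (np.float64(0.01), [1.02, 0.62, -0.84, 2.17, 1.38, 0.13, -2.31])
0
 37
 17
 (np.float64(0.12), [1.22, 0.78, -1.11, 2.2, 1.8, 0.31, -2.62])
 (np.float64(0.09), [0.21, 0.49, 0.27, 2.28, 4.37, 0.52, 0.87])
 (np.float64(0.06), [1.19, 0.74, -1.05, 2.21, 1.85, 0.26, -2.68])
0
 42
 17
 (np.float64(0.24), [0.26, 0.53, 0.26, 2.33, 4.2, 0.64, 1.08])
 (np.float64(0.23), [0.19, 0.54, 0.35, 2.34, 4.22, 0.69, 1.05])
 (np.float64(0.21), [0.08, 0.57, 0.5, 2.35, 4.25, 0.77, 1.01])
180
 33
 12
 (np.float64(0.13), [1.2, 0.78, -1.14, 2.16, 1.5, 0.38, 0.78])
 (np.float64(0.04), [1.05, 0.64, -0.89, 2.17, 1.43, 0.16, 0.8])
 (np.float64(0.01), [1.25, 0.86, -1.26, 2.16, 1.53, 0.5, 0.79])
180
 37
 11
 (np.float64(0.16), [1.22, 0.78, -1.11, 2.21, 1.81, 0.31, 0.51])
 (np.float64(0.14), [1.19, 0.75, -1.06, 2.21, 1.85, 0.26, 0.45])
 (np.float64(0.14), [0.64, 0.5, -0.29, 2.25, 4.22, 0.26, -2.06])
180
 42
 15
 (np.float64(0.18), [-0.04, 0.61, 0.68, 2.36, 4.28, 0.87, -2.18])
 (np.float64(0.15), [1.26, 0.82, -1.12, 2.26, 2.24, 0.31, 0.14])
 (np.float64(0.14), [1.22, 0.77, -1.04, 2.26, 2.41, 0.26, -0.06])
```

```bash
cat > t2.py <<'E'
from ik import *
V=np.array([.447,.083,.06])
for flip,q in((0,[.26,.53,.26,2.33,4.2,.64,1.08]),(180,[.64,.5,-.29,2.25,4.22,.26,-2.06]),(180,[-.04,.61,.68,2.36,4.28,.87,-2.18]),(180,[1.22,.78,-1.11,2.21,1.81,.31,.51])):
    F=R.from_rotvec([0,0,np.radians(flip)]);q=np.array(q)
    print("seed",flip)
    for nm,P,yaw,tilt,n in(("grasp",C,12.2,40,1),("back",C+[-.08,-.02,.1],12.2,40,5),("over V",V+[0,0,.1],.6,40,10),("V40",V,.6,40,5),("V30",V,.6,30,5),("V20",V,.6,20,5),("V10",V,.6,10,5),("V0",V,.6,0,5)):
        r=RT(yaw,tilt)*F;p=P-.011*r.apply([0,0,1]);p0,r0=fk(q);d=(r0.inv()*r).as_rotvec()
        for i in range(1,n+1): q,e,a=ik(p0+(p-p0)*i/n,r0*R.from_rotvec(d*i/n),q,.01 )
        print(nm,q.round(2),round(e,4),round(a,3))
E
python3 t2.py
```

```text
seed 0
grasp [0.25 0.51 0.25 2.31 4.26 0.58 1.01] 0.0 0.0
back [ 1.39  0.39 -0.98  2.34  4.45  0.13  0.96] 0.0052 0.07
over V [ 0.57  0.24 -1.26  2.56  1.78  0.61  2.49] 0.0006 0.005
V40 [ 0.37  0.69 -1.26  2.56  1.83  1.05  2.42] 0.0122 0.108
V30 [ 0.47  0.65 -1.26  2.54  1.78  0.9   2.55] 0.0 0.0
V20 [-0.45  0.31  0.04  2.49  1.6   0.13  2.73] 0.0024 0.03
V10 [-0.33  0.33 -0.07  2.48  1.61  0.13  2.73] 0.0146 0.18
V0 [-0.24  0.36 -0.15  2.47  1.61  0.13  2.73] 0.0266 0.33
seed 180
grasp [ 0.61  0.51 -0.22  2.29  4.1   0.37 -1.93] 0.0 0.0
back [ 1.39  0.39 -0.98  2.35  4.45  0.13 -2.18] 0.0051 0.068
over V [ 0.57  0.24 -1.26  2.56  1.77  0.62 -0.65] 0.0007 0.006
V40 [ 0.37  0.7  -1.26  2.56  1.82  1.06 -0.72] 0.0123 0.109
V30 [ 0.47  0.65 -1.26  2.54  1.78  0.9  -0.6 ] 0.0 0.0
V20 [ 0.55  0.63 -1.26  2.39  1.43  0.78 -0.18] 0.0 0.0
V10 [ 0.58  0.68 -1.26  2.24  1.11  0.84  0.17] 0.0 0.0
V0 [ 0.57  0.77 -1.26  2.09  0.9   1.    0.39] 0.0 0.0
seed 180
grasp [-0.06  0.6   0.68  2.34  4.33  0.82 -2.24] 0.0 0.0
back [ 1.39  0.39 -0.98  2.35  4.45  0.13 -2.18] 0.0051 0.068
over V [ 0.57  0.24 -1.26  2.56  1.77  0.62 -0.65] 0.0007 0.006
V40 [ 0.37  0.7  -1.26  2.56  1.82  1.06 -0.72] 0.0123 0.109
V30 [ 0.47  0.65 -1.26  2.54  1.78  0.9  -0.6 ] 0.0 0.0
V20 [ 0.55  0.63 -1.26  2.39  1.43  0.78 -0.18] 0.0 0.0
V10 [ 0.58  0.68 -1.26  2.24  1.11  0.84  0.17] 0.0 0.0
V0 [ 0.57  0.77 -1.26  2.09  0.9   1.    0.39] 0.0 0.0
seed 180
grasp [ 1.29  0.87 -1.21  2.23  1.96  0.38  0.42] 0.0 0.0
back [ 1.57  0.52 -1.26  2.27  0.45  0.14  1.86] 0.0002 0.001
over V [ 0.57  0.24 -1.26  2.56  1.77  0.62 -0.65] 0.0007 0.006
V40 [ 0.37  0.7  -1.26  2.56  1.82  1.06 -0.72] 0.0123 0.109
V30 [ 0.47  0.65 -1.26  2.54  1.78  0.9  -0.6 ] 0.0 0.0
V20 [ 0.55  0.63 -1.26  2.39  1.43  0.78 -0.18] 0.0 0.0
V10 [ 0.58  0.68 -1.26  2.24  1.11  0.84  0.17] 0.0 0.0
V0 [ 0.57  0.77 -1.26  2.09  0.9   1.    0.39] 0.0 0.0
```

```bash
cat > t3.py <<'E'
from ik import *
import ik as K
D=json.load(open("d.json"))
# replay: D[2]->D[3]->D[4]->D[5] with min-norm steps
moves={2:[[0,0,-.05,0,-.15,0]]*2,3:[[0,0,0,.15,0,.15],[0,0,-.03,.15,0,.15]],4:[[.03,.03,-.02,.15,-.1,.15],[0,.03,-.02,.15,-.1,.15]]}
for k,m in moves.items():
    q=np.array(D[k][0]);p,r=fk(q)
    for c in m:
        for i in range(5):
            p=p+r.apply(np.array(c[:3])/5);r=r*R.from_rotvec(np.array(c[3:])/5);q,e,a=ik(p,r,q,.003)
    print("sim",q.round(3),"real",np.round(D[k+1][0],3),"poserr",np.round(p-D[k+1][1],3))
lo2=lo.copy();hi2=hi.copy();K.hi=np.r_[hi[:4],0.,hi[5:]]
rng=np.random.default_rng(1)
for flip in(0,180):
  for tilt in(30,33,36,40):
    r=RT(12.2,tilt)*R.from_rotvec([0,0,np.radians(flip)]);z=r.apply([0,0,1]);best=(9,)
    for _ in range(15):
        q,e,a=ik(C-.011*z,r,rng.uniform(lo,K.hi),.0005)
        best=min(best,(round(e*5+a,4),q.round(2).tolist()))
    print(flip,tilt,best)
E
python3 t3.py
```

```text
sim [ 0.348  0.167  0.081  1.962 -0.262  0.816 -0.734] real [ 0.366  0.197  0.094  2.051 -0.48   0.667 -0.495] poserr [-0.016 -0.011  0.031]
sim [ 0.531  0.314  0.132  1.879 -0.667  1.069 -0.519] real [ 0.519  0.297  0.134  1.899 -0.653  1.032 -0.508] poserr [0.002 0.002 0.002]
sim [ 0.633  0.619  0.191  1.462 -0.669  1.575 -0.747] real [ 0.613  0.574  0.198  1.505 -0.657  1.506 -0.701] poserr [-0.001 -0.002 -0.002]
0 30 (np.float64(0.0), [0.48, 0.46, -0.14, 2.18, -1.31, 0.22, 0.26])
0 33 (np.float64(0.0237), [0.71, 0.5, -0.41, 2.18, -1.31, 0.13, 0.32])
0 36 (np.float64(0.0708), [0.81, 0.53, -0.5, 2.17, -1.31, 0.13, 0.36])
0 40 (np.float64(0.1308), [0.93, 0.57, -0.61, 2.17, -1.31, 0.13, 0.42])
180 30 (np.float64(0.0208), [0.71, 0.5, -0.44, 2.14, -0.6, 0.13, 2.73])
180 33 (np.float64(0.0707), [0.8, 0.52, -0.53, 2.14, -0.57, 0.13, 2.73])
180 36 (np.float64(0.0849), [0.87, 0.55, -0.56, 2.17, -1.31, 0.13, -2.73])
180 40 (np.float64(0.1327), [0.93, 0.57, -0.62, 2.17, -1.31, 0.13, -2.72])
```

```bash
cat > t4.py <<'E'
from ik import *
V=np.array([.447,.083,.06]);F=R.from_rotvec([0,0,np.pi]);rx=np.array([.977,.211,0])
def track(q,p,r,step=.03):
    p0,r0=fk(q);d=(r0.inv()*r).as_rotvec();n=int(max(np.linalg.norm(p-p0)/step,np.linalg.norm(d)/.09,1))+1
    for i in range(1,n+1): q,e,a=ik(p0+(p-p0)*i/n,r0*R.from_rotvec(d*i/n),q,.003)
    return q,e,a
def grip(P,yaw,tilt,b=.011):
    r=RT(yaw,tilt)*F;return P-b*r.apply([0,0,1]),r
if __name__=="__main__":
  q0=observe()["joints"]
  for tilt in(33,36,39):
    pg,rg=grip(C,12.2,tilt,.081)
    for seed in([1.2,.78,-1.14,2.16,1.5,.38,.78],[1.22,.78,-1.11,2.2,1.8,.31,.51]):
      qg,e,a=ik(pg,rg,np.array(seed),.01);print("tilt",tilt,"pre",qg.round(2),round(e,4))
      q=q0.copy();tr=[]
      for i in range(1,31):
        p,r=fk(q0+(qg-q0)*i/30);q,e,a=ik(p,r,q,.003);tr.append(p)
      print(" tracked",q.round(2),round(e,4),"zmin",min(t[2] for t in tr).round(3),np.array(tr)[::6].round(2).tolist())
      for nm,P,yaw,tl in(("grasp",C,12.2,tilt),("lift",C+[0,0,.018],12.2,tilt),("back",C+[0,0,.02]-.045*rx,12.2,tilt),("up",C-.08*rx+[0,0,.09],12.2,tilt-12),("overV",V+[0,0,.09],.6,5),("V",V,.6,5)):
        q,e,a=track(q,*grip(P,yaw,tl));print("  ",nm,q.round(2),round(e,4),round(a,3))
E
python3 t4.py
```

```text
tilt 33 pre [ 1.36  0.66 -1.26  2.18  1.11  0.37  1.15] 0.0
 tracked [ 1.17  0.48 -0.92  2.19  0.35  0.17  1.85] 0.0 zmin 0.06 [[0.5, -0.28, 0.24], [0.43, -0.29, 0.14], [0.4, -0.31, 0.08], [0.43, -0.31, 0.06], [0.49, -0.26, 0.08]]
   grasp [ 1.02  0.62 -0.84  2.17  1.4   0.13  0.81] 0.0 0.0
   lift [ 1.11  0.64 -0.98  2.15  1.25  0.22  0.98] 0.0 0.0
   back [ 1.22  0.61 -1.01  2.23  1.24  0.18  1.02] 0.0 0.0
   up [ 1.35  0.54 -1.26  2.06  0.63  0.63  1.55] 0.0 0.0
   overV [ 0.55  0.41 -1.1   2.08  0.54  0.86  0.73] 0.0 0.0
   V [ 0.39  0.53 -0.93  2.18  0.76  0.69  0.52] 0.0 0.0
tilt 33 pre [ 1.36  0.66 -1.26  2.18  1.11  0.37  1.15] 0.0001
 tracked [ 1.17  0.48 -0.92  2.19  0.35  0.17  1.85] 0.0 zmin 0.06 [[0.5, -0.28, 0.24], [0.43, -0.29, 0.14], [0.4, -0.31, 0.08], [0.43, -0.31, 0.06], [0.49, -0.26, 0.08]]
   grasp [ 1.02  0.62 -0.84  2.17  1.4   0.13  0.81] 0.0 0.0
   lift [ 1.11  0.64 -0.98  2.15  1.25  0.22  0.98] 0.0 0.0
   back [ 1.22  0.61 -1.01  2.23  1.24  0.18  1.02] 0.0 0.0
   up [ 1.35  0.54 -1.26  2.06  0.63  0.63  1.55] 0.0 0.0
   overV [ 0.55  0.41 -1.1   2.08  0.54
[... 1733 characters left out ...]
rV [ 0.53  0.4  -1.07  2.08  0.52  0.85  0.75] 0.0 0.0
   V [ 0.37  0.52 -0.9   2.18  0.74  0.68  0.54] 0.0 0.0
tilt 39 pre [ 1.4   0.66 -1.21  2.26  1.51  0.21  0.8 ] 0.0
 tracked [ 1.36  0.61 -1.12  2.26  1.5   0.13  0.79] 0.0 zmin 0.043 [[0.5, -0.28, 0.23], [0.41, -0.32, 0.13], [0.37, -0.36, 0.06], [0.41, -0.37, 0.04], [0.49, -0.3, 0.07]]
   grasp [ 1.28  0.87 -1.22  2.22  1.88  0.4   0.49] 0.0 0.0
   lift [ 1.29  0.81 -1.21  2.21  1.79  0.35  0.55] 0.0 0.0
   back [ 1.39  0.78 -1.23  2.28  1.82  0.31  0.55] 0.0 0.0
   up [ 1.42  0.52 -1.26  2.14  0.61  0.47  1.6 ] 0.0 0.0
   overV [ 0.53  0.4  -1.07  2.08  0.52  0.85  0.75] 0.0 0.0
   V [ 0.37  0.52 -0.9   2.18  0.74  0.68  0.54] 0.0 0.0
```

```bash
cat > plan.py <<'E'
from t4 import *
def emit(poses,jaw):
    p0,r0=np.array(observe()["position"]),R.from_rotvec(observe()["ee_rot"]);out=[]
    for p,r in poses:
        d=np.r_[r0.inv().apply(p-p0),(r0.inv()*r).as_rotvec()].round(3);out.append(np.r_[d,jaw])
        p0=p0+r0.apply(d[:3]);r0=r0*R.from_rotvec(d[3:])
    out=np.array(out);print("max shift",np.linalg.norm(out[:,:3],axis=1).max().round(3),"max turn",np.linalg.norm(out[:,3:6],axis=1).max().round(3))
    for i in range(0,len(out),8): print(",".join("%g"%x for x in out[i:i+8].ravel()))
E
cat > p1.py <<'E'
from plan import *
q0=observe()["joints"];N=26
pg,rg=grip(C,12.2,37,.081);qg,e,a=ik(pg,rg,np.array([1.4,.68,-1.24,2.24,1.4,.28,.9]),.003);print(qg.round(2),e)
q=q0;P=[]
for i in range(1,N+1):
    s=i/N;p,r=fk(q0+(qg-q0)*s);p=p+[-.03*np.sin(np.pi*s),0,.19*np.sin(np.pi*s)];P.append((p,r));q,e,a=ik(p,r,q,.003)
    if i%4==0 or i==N: print(i,q.round(2),p.round(2),r.apply([0,0,1]).round(2),round(e,4))
emit(P,.075)
for nm,PP,yaw,tl in(("grasp",C,12.2,37),("lift",C+[0,0,.018],12.2,37),("back",C+[0,0,.02]-.045*rx,12.2,37)):
    q,e,a=track(q,*grip(PP,yaw,tl));print("  ",nm,q.round(2),round(e,4),round(a,3))
E
python3 p1.py
```

```text
[ 1.4   0.68 -1.26  2.23  1.34  0.29  0.96] 4.942822218514868e-07
4 [ 0.62  0.49  0.18  1.56 -0.41  1.5  -0.41] [ 0.43 -0.3   0.25] [-0.03  0.48 -0.88] 0.0
8 [ 0.63  0.4   0.11  1.64 -0.19  1.44 -0.04] [ 0.37 -0.32  0.26] [-0.14  0.32 -0.94] 0.0
12 [ 0.66  0.32  0.02  1.73 -0.04  1.28  0.39] [ 0.35 -0.34  0.25] [-0.13  0.15 -0.98] 0.0
16 [ 0.71  0.27 -0.09  1.86  0.01  1.01  0.86] [ 0.38 -0.34  0.22] [ 0.01  0.01 -1.  ] 0.0
20 [ 0.81  0.27 -0.28  2.01 -0.04  0.64  1.41] [ 0.44 -0.31  0.18] [ 0.24 -0.03 -0.97] 0.0
24 [ 1.09  0.38 -0.71  2.17 -0.09  0.24  2.01] [ 0.51 -0.24  0.15] [ 0.49  0.05 -0.87] 0.0
26 [ 1.31  0.57 -1.08  2.23  1.09  0.13  1.17] [ 0.53 -0.18  0.14] [ 0.59  0.13 -0.8 ] 0.0
max shift 0.029 max turn 0.171
-0.022,0.006,-0.004,-0.038,-0.045,-0.073,0.075,-0.021,0.004,-0.004,-0.035,-0.047,-0.08,0.075,-0.022,0.002,-0.004,-0.032,-0.047,-0.088,0.075,-0.02,0.001,-0.003,-0.031,-0.047,-0.093,0.075,-0.019,-0.001,-0.003,-0.028,-0.046,-0.101,0.075,-0.017,-0.002,-0.003,-0.027,-0.044,-0.107,0.075,-0.016,-0.003,-0.002,-0.026,-0.043,-0.112,0.075,-0.013,-0.002,-0.001,-0.026,-0.041,-0.
[... 281 characters left out ...]
0.007,-0.037,-0.033,-0.143,0.075,0.001,0.011,0.008,-0.04,-0.035,-0.143,0.075
0.001,0.015,0.009,-0.042,-0.036,-0.146,0.075,0,0.016,0.011,-0.044,-0.039,-0.146,0.075,0,0.018,0.011,-0.045,-0.041,-0.148,0.075,-0,0.02,0.012,-0.046,-0.045,-0.149,0.075,-0.001,0.021,0.013,-0.047,-0.048,-0.149,0.075,-0.002,0.022,0.013,-0.046,-0.051,-0.15,0.075,-0.003,0.023,0.014,-0.045,-0.056,-0.151,0.075,-0.005,0.024,0.013,-0.043,-0.058,-0.151,0.075
-0.005,0.025,0.013,-0.041,-0.062,-0.153,0.075,-0.006,0.026,0.012,-0.038,-0.065,-0.153,0.075
   grasp [ 1.22  0.79 -1.13  2.21  1.8   0.32  0.52] 0.0 0.0
   lift [ 1.22  0.72 -1.1   2.2   1.68  0.26  0.61] 0.0 0.0
   back [ 1.32  0.69 -1.13  2.27  1.71  0.22  0.61] 0.0 0.0
```

```bash
cat > p2.py <<'E'
from plan import *
import sys
q0=observe()["joints"];p0,r0=fk(q0);print(r0.as_matrix().round(2).tolist())
def seg(P,q,p,r,n):
    pa,ra=P[-1] if P else (p0,r0);d=(ra.inv()*r).as_rotvec()
    for i in range(1,n+1):
        P.append((pa+(p-pa)*i/n,ra*R.from_rotvec(d*i/n)));q,e,a=ik(*P[-1],q,.003)
    print(p.round(2),np.linalg.norm(d).round(2),q.round(2),round(e,4),round(a,3));return q
for az in(-50,-75):
    P=[];q=q0;print("az",az)
    W=R.from_euler('z',np.radians(az-12.2))
    K=[((.40,-.28,.27),W*RT(12.2+130,0)*F,9),((.38,-.28,.28),W*RT(12.2+70,0)*F,7),((.38,-.28,.28),W*RT(12.2,10)*F,8),((.42,-.27,.26),W*RT(12.2,37)*F,4)]
    for p,r,n in K: q=seg(P,q,np.array(p),r,n)
    q=seg(P,q,grip(C,12.2,37,.13)[0],grip(C,12.2,37)[1],9);q=seg(P,q,*grip(C,12.2,37,.081),2);q=seg(P,q,*grip(C,12.2,37,.011),4)
    if len(sys.argv)>1 and float(sys.argv[1])==az: emit(P[:28],.075)
E
python3 p2.py
```

```text
[[0.99, -0.07, 0.14], [-0.15, -0.79, 0.6], [0.07, -0.61, -0.79]]
az -50
[ 0.4  -0.28  0.27] 1.72 [ 0.03  0.18  0.57  1.88 -0.11  1.1  -2.68] 0.0 0.0
[ 0.38 -0.28  0.28] 1.05 [-0.15  0.48  1.31  1.9  -0.68  1.37 -2.73] 0.0317 0.357
[ 0.38 -0.28  0.28] 1.23 [ 0.04  0.22  1.31  2.46 -1.31  0.98 -2.73] 0.0798 0.809
[ 0.42 -0.27  0.26] 0.47 [-0.54 -0.4   1.31  2.52 -1.31  0.13 -2.73] 0.0589 0.727
[ 0.51 -0.19  0.18] 1.09 [ 0.9   0.27 -0.4   2.29 -1.31  0.36 -2.73] 0.0026 0.037
[ 0.53 -0.18  0.14] 0.0 [ 1.08  0.43 -0.72  2.25 -1.31  0.13 -2.73] 0.0013 0.019
[ 0.58 -0.17  0.08] 0.0 [ 0.89  0.55 -0.57  2.17 -1.31  0.13 -2.73] 0.0045 0.071
az -75
[ 0.4  -0.28  0.27] 2.12 [-0.45  0.38  1.31  1.9  -0.41  1.18 -2.73] 0.0019 0.02
[ 0.38 -0.28  0.28] 1.05 [-0.02  0.46  1.31  2.06 -0.91  1.32 -2.73] 0.055 0.584
[ 0.38 -0.28  0.28] 1.23 [ 0.41  0.43  1.31  2.56 -1.31  1.41 -2.73] 0.1145 1.016
[ 0.42 -0.27  0.26] 0.47 [-0.15 -0.09  1.31  2.51 -1.31  0.62 -2.73] 0.0991 1.069
[ 0.51 -0.19  0.18] 1.52 [ 0.9   0.27 -0.4   2.29 -1.31  0.36 -2.73] 0.0026 0.037
[ 0.53 -0.18  0.14] 0.0 [ 1.08  0.43 -0.72  2.25 -1.31  0.13 -2.73] 0.0013 0.019
[ 0.58 -0.17  0.08] 0.0 [ 0.89  0.55 -0.57  2.17 -1.31  0.13 -2.73] 0.0045 0.071
```

```bash
sed -i 's/K=\[.*/K=[((.40,-.28,.27),W*RT(12.2-60,0)*F,7),((.38,-.28,.28),W*RT(12.2,10)*F,8),((.42,-.27,.26),W*RT(12.2,37)*F,4)]/; s/P\[:28\]/P/' p2.py; python3 p2.py
```

```text
[[0.99, -0.07, 0.14], [-0.15, -0.79, 0.6], [0.07, -0.61, -0.79]]
az -50
[ 0.4  -0.28  0.27] 1.48 [ 0.49  0.18  0.01  1.85 -0.    1.11  0.15] 0.0 0.0
[ 0.38 -0.28  0.28] 1.06 [ 0.54  0.05 -0.08  1.99  0.09  0.94  1.11] 0.0 0.0
[ 0.42 -0.27  0.26] 0.47 [ 0.45 -0.03 -0.26  2.32  0.91  0.5   0.14] 0.0 0.0
[ 0.51 -0.19  0.18] 1.09 [ 1.51  0.53 -1.26  2.23  0.64  0.21  1.63] 0.0 0.0
[ 0.53 -0.18  0.14] 0.0 [ 1.31  0.57 -1.08  2.23  1.09  0.13  1.17] 0.0 0.0
[ 0.58 -0.17  0.08] 0.0 [ 1.23  0.79 -1.14  2.21  1.79  0.33  0.53] 0.0 0.0
az -75
[ 0.4  -0.28  0.27] 1.11 [ 0.42  0.18  0.1   1.85 -0.02  1.11 -0.26] 0.0 0.0
[ 0.38 -0.28  0.28] 1.06 [ 0.43  0.07 -0.01  1.97  0.16  1.    0.6 ] 0.0 0.0
[ 0.42 -0.27  0.26] 0.47 [ 0.17  0.09 -0.16  2.2   0.88  0.88 -0.32] 0.0 0.0
[ 0.51 -0.19  0.18] 1.52 [ 1.51  0.53 -1.26  2.23  0.64  0.21  1.63] 0.0 0.0
[ 0.53 -0.18  0.14] 0.0 [ 1.31  0.57 -1.08  2.23  1.09  0.13  1.17] 0.0 0.0
[ 0.58 -0.17  0.08] 0.0 [ 1.23  0.79 -1.14  2.21  1.79  0.33  0.53] 0.0 0.0
```

```bash
python3 - <<'E'
import re
s=open("p2.py").read()
s=re.sub(r"    q=seg\(P,q,grip\(C,12.2,37,.13\).*\n","    for ti in [38]:\n        q=seg(P,q,*grip(C-.10*rx+[0,0,.06],-15,ti),7);q=seg(P,q,*grip(C-.09*rx+[0,0,.03],12.2,ti),4);q=seg(P,q,*grip(C,12.2,ti),4)\n    for nm,PP,yaw,tl in(('lift',C+[0,0,.018],12.2,38),('back',C+[0,0,.02]-.045*rx,12.2,38)):\n        q,e,a=track(q,*grip(PP,yaw,tl));print('  ',nm,q.round(2),round(e,4),round(a,3))\n",s)
open("p2.py","w").write(s)
from h import *
print(onz("top",(373,193),.04),onz("top",(280,188),.04))
E
python3 p2.py
```

```text
[ 0.56266999 -0.28005253  0.04      ] [ 0.57081043 -0.0285476   0.04      ]
[[0.99, -0.07, 0.14], [-0.15, -0.79, 0.6], [0.07, -0.61, -0.79]]
az -50
[ 0.4  -0.28  0.27] 1.48 [ 0.49  0.18  0.01  1.85 -0.    1.11  0.15] 0.0 0.0
[ 0.38 -0.28  0.28] 1.06 [ 0.54  0.05 -0.08  1.99  0.09  0.94  1.11] 0.0 0.0
[ 0.42 -0.27  0.26] 0.47 [ 0.45 -0.03 -0.26  2.32  0.91  0.5   0.14] 0.0 0.0
[ 0.48 -0.19  0.14] 0.61 [ 0.92  0.29 -0.73  2.47  2.45  0.28 -0.81] 0.0 0.0
[ 0.49 -0.19  0.11] 0.47 [ 1.44  0.63 -1.13  2.33  1.79  0.13  0.57] 0.0 0.0
[ 0.58 -0.17  0.08] 0.0 [ 1.24  0.81 -1.15  2.22  1.86  0.33  0.47] 0.0 0.0
   lift [ 1.23  0.74 -1.12  2.21  1.77  0.27  0.54] 0.0 0.0
   back [ 1.34  0.71 -1.15  2.28  1.81  0.24  0.53] 0.0 0.0
az -75
[ 0.4  -0.28  0.27] 1.11 [ 0.42  0.18  0.1   1.85 -0.02  1.11 -0.26] 0.0 0.0
[ 0.38 -0.28  0.28] 1.06 [ 0.43  0.07 -0.01  1.97  0.16  1.    0.6 ] 0.0 0.0
[ 0.42 -0.27  0.26] 0.47 [ 0.17  0.09 -0.16  2.2   0.88  0.88 -0.32] 0.0 0.0
[ 0.48 -0.19  0.14] 1.05 [ 0.83  0.27 -0.62  2.47  2.56  0.26 -0.93] 0.0 0.0
[ 0.49 -0.19  0.11] 0.47 [ 1.44  0.63 -1.13  2.33  1.79  0.13  0.57] 0.0 0.0
[ 0.58 -0.17  0.08] 0.0 [ 1.24  0.81 -1.15  2.22  1.86  0.33  0.47] 0.0 0.0
   lift [ 1.23  0.74 -1.12  2.21  1.77  0.27  0.54] 0.0 0.0
   back [ 1.34  0.71 -1.15  2.28  1.81  0.24  0.53] 0.0 0.0
```

```bash
sed -i 's/\*F,7)/*F,9)/; s/emit(P,/emit(P[:21],/' p2.py; python3 p2.py -50 | sed -n '/max/,/az/p'
```

```text
max shift 0.014 max turn 0.165
-0.013,0,-0.003,-0.057,-0.056,-0.143,0.075,-0.013,-0.001,-0.003,-0.056,-0.056,-0.144,0.075,-0.012,-0.004,-0.002,-0.057,-0.057,-0.144,0.075,-0.012,-0.005,-0.001,-0.056,-0.056,-0.143,0.075,-0.012,-0.006,-0.001,-0.057,-0.056,-0.144,0.075,-0.01,-0.008,-0.001,-0.056,-0.056,-0.143,0.075,-0.009,-0.01,-0.001,-0.057,-0.057,-0.144,0.075,-0.008,-0.011,-0.001,-0.056,-0.056,-0.143,0.075
-0.006,-0.011,-0.001,-0.057,-0.056,-0.143,0.075,-0.001,-0.002,-0.001,-0.011,-0.02,-0.131,0.075,-0,-0.003,-0.002,-0.012,-0.02,-0.131,0.075,-0.001,-0.002,-0.001,-0.011,-0.019,-0.13,0.075,0,-0.003,-0.001,-0.012,-0.02,-0.131,0.075,0.001,-0.002,-0.002,-0.011,-0.02,-0.13,0.075,0,-0.003,-0.001,-0.012,-0.02,-0.131,0.075,0.001,-0.002,-0.001,-0.011,-0.019,-0.13,0.075
0.001,-0.002,-0.002,-0.011,-0.02,-0.131,0.075,-0.003,0.009,0.006,-0,-0.118,0,0.075,-0.003,0.01,0.006,-0,-0.118,0,0.075,-0.002,0.009,0.006,-0,-0.118,0,0.075,-0.002,0.009,0.007,-0,-0.118,0,0.075
az -75
```

```bash
python3 -m pendant '[-0.013,0,-0.003,-0.057,-0.056,-0.143,0.075,-0.013,-0.001,-0.003,-0.056,-0.056,-0.144,0.075,-0.012,-0.004,-0.002,-0.057,-0.057,-0.144,0.075,-0.012,-0.005,-0.001,-0.056,-0.056,-0.143,0.075,-0.012,-0.006,-0.001,-0.057,-0.056,-0.144,0.075,-0.01,-0.008,-0.001,-0.056,-0.056,-0.143,0.075,-0.009,-0.01,-0.001,-0.057,-0.057,-0.144,0.075,-0.008,-0.011,-0.001,-0.056,-0.056,-0.143,0.075,-0.006,-0.011,-0.001,-0.057,-0.056,-0.143,0.075]'
python3 -m pendant '[-0.001,-0.002,-0.001,-0.011,-0.02,-0.131,0.075,0,-0.003,-0.002,-0.012,-0.02,-0.131,0.075,-0.001,-0.002,-0.001,-0.011,-0.019,-0.13,0.075,0,-0.003,-0.001,-0.012,-0.02,-0.131,0.075,0.001,-0.002,-0.002,-0.011,-0.02,-0.13,0.075,0,-0.003,-0.001,-0.012,-0.02,-0.131,0.075,0.001,-0.002,-0.001,-0.011,-0.019,-0.13,0.075,0.001,-0.002,-0.002,-0.011,-0.02,-0.131,0.075]'
python3 -m pendant '[-0.003,0.009,0.006,0,-0.118,0,0.075,-0.003,0.01,0.006,0,-0.118,0,0.075,-0.002,0.009,0.006,0,-0.118,0,0.075,-0.002,0.009,0.007,0,-0.118,0,0.075,0,0,0,0,0,0,0.075,0,0,0,0,0,0,0.075]'
python3 log.py
cat > p3.py <<'E'
from plan import *
q0=observe()["joints"];p0,r0=np.array(observe()["position"]),R.from_rotvec(observe()["ee_rot"]);print(r0.as_matrix().round(2).tolist())
def seg(P,q,p,r,n):
    pa,ra=P[-1] if P else (p0,r0);d=(ra.inv()*r).as_rotvec()
    for i in range(1,n+1):
        P.append((pa+(p-pa)*i/n,ra*R.from_rotvec(d*i/n)));q,e,a=ik(*P[-1],q,.003)
    print(p.round(3),np.linalg.norm(d).round(2),q.round(2),round(e,4),round(a,3));return q
E
cat > p4.py <<'E'
from p3 import *
P=[];q=seg(P,q0,*grip(C-.10*rx+[0,0,.06],-15,38),6);q=seg(P,q,*grip(C-.09*rx+[0,0,.03],12.2,38),4)
emit(P,.075);q=seg(P,q,*grip(C,12.2,38),4)
E
python3 p4.py
```

```text
clock: 5.08
position: [0.4004, -0.2749, 0.2746]
ee_rot: [2.552, 1.815, 0.004]
force: [0.1, -0.1, 0.3]
width: 0.822
gripper_force: 0.0
clock: 6.08
position: [0.3801, -0.2751, 0.2847]
ee_rot: [1.237, 2.704, -0.112]
force: [-0.1, -0.1, -0.5]
width: 0.82
gripper_force: 0.0
clock: 6.82
position: [0.4152, -0.2696, 0.2667]
ee_rot: [1.079, 2.324, -0.354]
force: [-0.3, 0.4, -0.3]
width: 0.817
gripper_force: 0.0
[ 0.449 -0.044 -0.245  2.296  0.79   0.523  0.279] [ 0.415 -0.27   0.267]
[[-0.53, 0.77, 0.37], [0.62, 0.64, -0.45], [-0.58, -0.01, -0.82]]
[ 0.478 -0.193  0.144] 0.61 [ 0.96  0.3  -0.77  2.46  2.4   0.29 -0.76] 0.0 0.0
[ 0.487 -0.194  0.114] 0.47 [ 1.44  0.64 -1.13  2.33  1.77  0.13  0.6 ] 0.0 0.0
max shift 0.027 max turn 0.119
0.014,0.016,0.015,-0.062,-0.008,-0.081,0.075,0.013,0.017,0.016,-0.062,-0.008,-0.081,0.075,0.012,0.017,0.016,-0.061,-0.007,-0.08,0.075,0.011,0.016,0.018,-0.062,-0.008,-0.081,0.075,0.01,0.016,0.018,-0.062,-0.008,-0.081,0.075,0.008,0.016,0.02,-0.062,-0.008,-0.081,0.075,0.003,0,0.007,-0.073,-0,-0.093,0.075,0.002,0,0.008,-0.073,0,-0.094,0.075
0.003,-0,0.007,-0.073,0,-0.093,0.075,0.003,-0.001,0.007,-0.073,0,-0.094,0.075
[ 0.575 -0.175  0.084] 0.0 [ 1.25  0.81 -1.15  2.21  1.86  0.34  0.49] 0.0 0.0
```

```bash
python3 -m pendant '[0.014,0.016,0.015,-0.062,-0.008,-0.081,0.075,0.013,0.017,0.016,-0.062,-0.008,-0.081,0.075,0.012,0.017,0.016,-0.061,-0.007,-0.08,0.075,0.011,0.016,0.018,-0.062,-0.008,-0.081,0.075,0.01,0.016,0.018,-0.062,-0.008,-0.081,0.075,0.008,0.016,0.02,-0.062,-0.008,-0.081,0.075,0,0,0,0,0,0,0.075,0,0,0,0,0,0,0.075]'
python3 log.py
cat > p5.py <<'E'
from p3 import *
P=[];q=seg(P,q0,*grip(C-.07*rx+[0,0,.03],12.2,38),5)
emit(P,.075);q=seg(P,q,*grip(C,12.2,38),4)
E
python3 p5.py
```

```text
clock: 7.82
position: [0.4661, -0.2225, 0.176]
ee_rot: [0.515, 2.434, -0.204]
force: [0.4, 0.1, -0.6]
width: 0.816
gripper_force: 0.0
[ 0.595  0.149 -0.362  2.452  2.133  0.202 -0.675] [ 0.466 -0.223  0.176]
[[-0.72, 0.41, 0.56], [0.31, 0.91, -0.27], [-0.62, -0.02, -0.79]]
[ 0.507 -0.19   0.114] 0.64 [ 1.37  0.63 -1.1   2.31  1.81  0.13  0.53] 0.0 0.0
max shift 0.017 max turn 0.128
0.004,0.01,0.013,-0.081,-0.001,-0.098,0.075,0.003,0.008,0.013,-0.082,-0.001,-0.098,0.075,0.002,0.008,0.014,-0.081,-0.001,-0.098,0.075,0.001,0.007,0.015,-0.082,-0.001,-0.098,0.075,0.001,0.006,0.015,-0.081,-0,-0.098,0.075
[ 0.575 -0.175  0.084] 0.0 [ 1.23  0.79 -1.12  2.22  1.89  0.31  0.45] 0.0 0.0
```

```bash
python3 -m pendant '[0.002,0.005,0.0065,-0.041,0,-0.049,0.075,0.002,0.005,0.0065,-0.041,0,-0.049,0.075,0.0015,0.004,0.0065,-0.041,0,-0.049,0.075,0.0015,0.004,0.0065,-0.041,0,-0.049,0.075,0.001,0.004,0.007,-0.041,0,-0.049,0.075,0.001,0.004,0.007,-0.041,0,-0.049,0.075,0.0005,0.004,0.0075,-0.041,0,-0.049,0.075,0.0005,0.003,0.0075,-0.041,0,-0.049,0.075,0.0005,0.003,0.0075,-0.041,0,-0.049,0.075,0.0005,0.003,0.0075,-0.041,0,-0.049,0.075]'
python3 -m pendant '[0,0,0,0,0,0,0.075]'
python3 log.py
cat > p6.py <<'E'
from p3 import *
P=[];q=seg(P,q0,*grip(C-.055*rx+[0,0,.02],12.2,38),2);q=seg(P,q,*grip(C,12.2,38),5)
emit(P,.075)
E
python3 p6.py
```

```text
clock: 9.07
position: [0.5029, -0.1909, 0.1146]
ee_rot: [-0.197, 2.474, 0.06]
force: [0.6, -0.8, -0.2]
width: 0.817
gripper_force: 0.0
clock: 9.2
position: [0.5029, -0.1911, 0.1145]
ee_rot: [-0.193, 2.474, 0.061]
force: [0.2, -0.7, -0.3]
width: 0.822
gripper_force: 0.0
[ 1.31   0.566 -1.015  2.335  2.316  0.118 -0.057] [ 0.503 -0.191  0.115]
[[-0.78, -0.15, 0.61], [-0.12, 0.99, 0.09], [-0.61, -0.0, -0.79]]
[ 0.522 -0.187  0.104] 0.06 [ 1.3   0.64 -1.03  2.29  2.05  0.13  0.28] 0.0 0.0
[ 0.575 -0.175  0.084] 0.0 [ 1.17  0.72 -1.01  2.22  2.04  0.22  0.27] 0.0 0.0
max shift 0.012 max turn 0.03
-0.004,0.001,0.01,-0.019,-0.001,-0.022,0.075,-0.004,0,0.01,-0.02,-0.001,-0.022,0.075,-0.007,0,0.01,0,-0,0,0.075,-0.006,0,0.01,0,-0,0,0.075,-0.006,0,0.01,0,-0,0,0.075,-0.006,0,0.01,0,-0,0,0.075,-0.007,0,0.01,0,-0,0,0.075
```

```bash
python3 -m pendant '[-0.004,0.001,0.01,-0.019,-0.001,-0.022,0.075,-0.004,0,0.01,-0.02,-0.001,-0.022,0.075,-0.007,0,0.01,0,0,0,0.075,-0.006,0,0.01,0,0,0,0.075,-0.006,0,0.01,0,0,0,0.075,-0.006,0,0.01,0,0,0,0.075,-0.007,0,0.01,0,0,0,0.075,0,0,0,0,0,0,0.075]'
python3 log.py
cat > p7.py <<'E'
from p3 import *
P=[];q=seg(P,q0,*grip(C,12.2,38),1)
emit(P,.075)
for n in("side","top"):
    cv2.imwrite(f"pics/{n}2.png",cv2.cvtColor(get_image(n),cv2.COLOR_RGB2BGR))
s=cv2.imread("pics/side2.png")[175:275,250:350];t=cv2.imread("pics/top2.png")[140:240,290:390]
cv2.imwrite("pics/d.png",cv2.resize(np.hstack([s,t]),None,fx=4,fy=4,interpolation=cv2.INTER_CUBIC))
E
python3 p7.py
```

```text
clock: 10.2
position: [0.5765, -0.1735, 0.0841]
ee_rot: [-0.269, 2.465, 0.091]
force: [-1.5, 0.3, -0.2]
width: 0.817
gripper_force: 0.0
[ 1.149  0.709 -0.982  2.219  2.083  0.198  0.215] [ 0.577 -0.173  0.084]
[[-0.77, -0.22, 0.6], [-0.17, 0.98, 0.13], [-0.62, -0.0, -0.79]]
[ 0.575 -0.175  0.084] 0.0 [ 1.15  0.71 -0.98  2.22  2.08  0.2   0.21] 0.0 0.0
max shift 0.002 max turn 0.005
0.001,-0.001,-0.001,0.002,0.001,0.004,0.075
```

View pics/d.png

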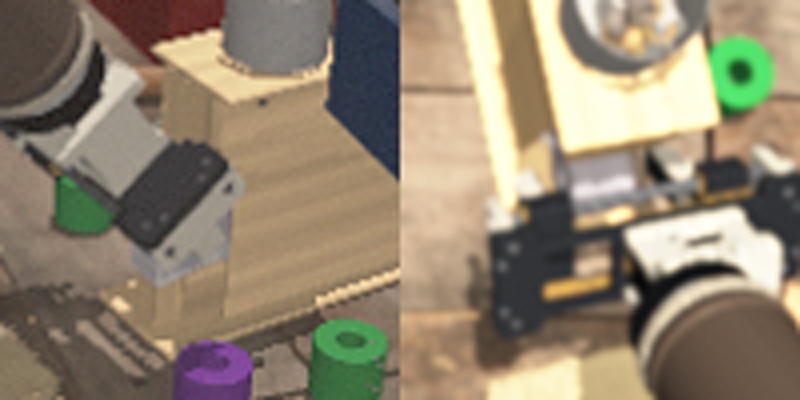

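```bash
python3 -m pendant '[0.001,0.002,-0.001,0.002,0.001,0.004,0.06,0,0,0,0,0,0,0.045,0,0,0,0,0,0,0.03,0,0,0,0,0,0,0.03,0,0,0,0,0,0,0.03,0,0,0,0,0,0,0.03]' 8;python3 -m pendant '[0,0,0,0,0,0,0.03,0,0,0,0,0,0,0.03]' 35;  python3 log.py
```

```text
clock: 11.05
position: [0.5739, -0.1732, 0.0844]
ee_rot: [-0.262, 2.467, 0.088]
force: [-2.2, -3.1, 2.7]
width: 0.434
gripper_force: 8.0
clock: 11.3
position: [0.5739, -0.1732, 0.0843]
ee_rot: [-0.262, 2.467, 0.088]
force: [-1.8, -3.5, 4.3]
width: 0.432
gripper_force: 34.9
[ 1.154  0.709 -0.99   2.226  2.083  0.208  0.209] [ 0.574 -0.173  0.084]
```

```bash
python3 -m pendant '[-0.0055,0,-0.007,0,0,0,0.03,-0.0056,0,-0.0072,0,0,0,0.03,0,0,0,0,0,0,0.03]'; python3 -m pendant '[0.0118,0,-0.0092,0,0,0,0.03,0.0118,0,-0.0092,0,0,0,0.03,0.0118,0,-0.0092,0,0,0,0.03,0.0118,0,-0.0092,0,0,0,0.03,0,0,0,0,0,0,0.03]'
python3 log.py
cat > p8.py <<'E'
from p3 import *
P=[];q=seg(P,q0,*grip(C+[0,0,.06]-.10*rx,12.2,30),3);q=seg(P,q,*grip(C-.12*rx+[0,0,.09],12.2,12),3);q=seg(P,q,*grip(V+[0,0,.09],.6,5),8)
emit(P,.03)
q=seg(P,q,*grip(V+[0,0,.0],.6,5),2)
E
python3 p8.py
```

```text
clock: 11.68
position: [0.5738, -0.1714, 0.1031]
ee_rot: [-0.265, 2.467, 0.09]
force: [-1.3, 0.2, -0.8]
width: 0.428
gripper_force: 34.9
clock: 12.3
position: [0.5142, -0.1849, 0.1017]
ee_rot: [-0.262, 2.469, 0.091]
force: [-0.3, 0.7, -2.2]
width: 0.436
gripper_force: 34.9
[ 1.317  0.645 -1.053  2.308  2.063  0.144  0.268] [ 0.514 -0.185  0.102]
[[-0.77, -0.21, 0.6], [-0.17, 0.98, 0.13], [-0.61, 0.0, -0.79]]
[ 0.479 -0.196  0.145] 0.14 [ 1.48  0.57 -1.26  2.23  0.82  0.35  1.46] 0.0 0.0
[ 0.463 -0.199  0.176] 0.31 [ 1.32  0.52 -1.24  2.02  0.58  0.82  1.58] 0.0 0.0
[0.446 0.083 0.161] 0.24 [ 0.56  0.41 -1.1   2.08  0.55  0.86  0.73] 0.0 0.0
max shift 0.036 max turn 0.105
0.001,-0.001,-0.019,-0,0.046,-0,0.03,0.002,-0.001,-0.019,-0,0.046,-0.001,0.03,0.002,-0.001,-0.018,-0,0.046,-0,0.03,-0,-0,-0.012,-0,0.105,-0,0.03,0.001,-0,-0.012,-0,0.104,-0,0.03,0.002,-0,-0.011,-0,0.105,-0,0.03,-0.005,0.035,0.003,0.004,0.015,0.025,0.03,-0.004,0.035,0.002,0.003,0.015,0.025,0.03
-0.003,0.035,0.003,0.004,0.016,0.025,0.03,-0.003,0.035,0.002,0.004,0.015,0.025,0.03,-0.001,0.035,0.002,0.004,0.015,0.025,0.03,-0.001,0.036,0.002,0.003,0.015,0.025,0.03,0,0.035,0.002,0.004,0.015,0.025,0.03,0.001,0.035,0.002,0.004,0.016,0.025,0.03
[0.446 0.083 0.071] 0.0 [ 0.39  0.53 -0.93  2.18  0.77  0.69  0.51] 0.0 0.0
```

```bash
python3 -m pendant '[0.0005,0,-0.0095,0,0.023,0,0.03,0.0005,0,-0.0095,0,0.023,0,0.03,0.001,0,-0.0095,0,0.023,0,0.03,0.001,0,-0.0095,0,0.023,0,0.03,0.001,0,-0.009,0,0.023,0,0.03,0.001,0,-0.009,0,0.023,0,0.03,0,0,-0.012,0,0.105,0,0.03,0.001,0,-0.012,0,0.104,0,0.03,0.002,0,-0.011,0,0.105,0,0.03,0,0,0,0,0,0,0.03]'
python3 log.py
cat > p9.py <<'E'
from p3 import *
P=[];q=seg(P,q0,*grip(V+[0,0,.07],.6,5),9)
emit(P,.03)
E
python3 p9.py
```

```text
clock: 13.55
position: [0.4691, -0.1956, 0.1722]
ee_rot: [-0.31, 2.899, 0.027]
force: [0.4, 0.3, -3.4]
width: 0.438
gripper_force: 34.9
[ 1.286  0.496 -1.199  2.029  0.559  0.768  1.589] [ 0.469 -0.196  0.172]
[[-0.95, -0.21, 0.22], [-0.21, 0.98, 0.04], [-0.22, -0.01, -0.97]]
[0.446 0.083 0.141] 0.25 [ 0.5   0.42 -1.04  2.1   0.57  0.81  0.71] 0.0 0.0
max shift 0.031 max turn 0.028
-0.003,0.031,0.004,0.003,0.016,0.022,0.03,-0.003,0.031,0.004,0.003,0.015,0.023,0.03,-0.002,0.031,0.004,0.003,0.016,0.022,0.03,-0.001,0.031,0.004,0.003,0.015,0.022,0.03,-0.001,0.031,0.003,0.003,0.016,0.022,0.03,0,0.031,0.004,0.002,0.015,0.023,0.03,0.001,0.031,0.003,0.003,0.016,0.022,0.03,0.001,0.031,0.004,0.003,0.015,0.022,0.03
0.002,0.031,0.003,0.003,0.016,0.023,0.03
```

```bash
python3 -m pendant '[-0.003,0.031,0.004,0.003,0.016,0.022,0.03,-0.003,0.031,0.004,0.003,0.015,0.023,0.03,-0.002,0.031,0.004,0.003,0.016,0.022,0.03,-0.001,0.031,0.004,0.003,0.015,0.022,0.03,-0.001,0.031,0.003,0.003,0.016,0.022,0.03,0,0.031,0.004,0.002,0.015,0.023,0.03,0.001,0.031,0.003,0.003,0.016,0.022,0.03,0.001,0.031,0.004,0.003,0.015,0.022,0.03,0.002,0.031,0.003,0.003,0.016,0.023,0.03,0,0,0,0,0,0,0.03]'
python3 log.py
cat > p10.py <<'E'
from p3 import *
P=[];q=seg(P,q0,*grip(V+[0,0,.004],.6,5),5)
emit(P,.03)
for n in("side","top"):
    cv2.imwrite(f"pics/{n}3.png",cv2.cvtColor(get_image(n),cv2.COLOR_RGB2BGR))
s=cv2.imread("pics/side3.png")[155:285,190:330];t=cv2.imread("pics/top3.png")[150:280,150:360]
cv2.imwrite("pics/e.png",cv2.resize(np.hstack([s,t]),None,fx=2.28,fy=2.28,interpolation=cv2.INTER_CUBIC))
E
python3 p10.py
```

```text
clock: 14.8
position: [0.4434, 0.0848, 0.1391]
ee_rot: [-0.018, 3.058, 0.007]
force: [-0.1, -0.4, -2.4]
width: 0.432
gripper_force: 34.9
[ 0.495  0.422 -1.029  2.11   0.559  0.804  0.711] [0.443 0.085 0.139]
[[-1.0, -0.01, 0.08], [-0.01, 1.0, 0.01], [-0.08, 0.0, -1.0]]
[0.446 0.083 0.075] 0.01 [ 0.37  0.51 -0.9   2.18  0.73  0.68  0.55] 0.0 0.0
max shift 0.013 max turn 0.002
0.001,-0,0.013,0.001,-0.001,0,0.03,0,-0.001,0.013,0.001,-0,0,0.03,0.001,-0,0.012,0.001,-0.001,0.001,0.03,0,-0.001,0.013,0,-0.001,-0,0.03,0.001,-0,0.013,0.001,-0.001,-0,0.03
```

View pics/e.png

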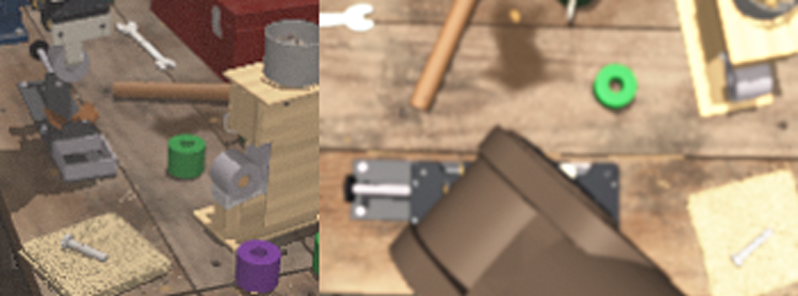

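```bash
python3 -m pendant '[0.001,0,0.013,0.001,-0.001,0,0.03,0,-0.001,0.013,0.001,0,0,0.03,0.001,0,0.012,0.001,-0.001,0,0.03,0,-0.001,0.013,0,-0.001,0,0.03,0,0,0.01,0.001,-0.001,0,0.03,0,0,0,0,0,0,0.03]'; python3 -m pendant '[0,0,0.003,0,0,0,0.03,0,0,0,0,0,0,0.03]';python3 -m pendant '[0,0,0.002,0,0,0,0.03,0,0,0,0,0,0,0.03]'; python3 log.py
```

```text
clock: 15.65
position: [0.4466, 0.08, 0.0781]
ee_rot: [-0.012, 3.056, -0.004]
force: [0.5, -0.1, -2.2]
width: 0.433
gripper_force: 34.9
clock: 15.9
position: [0.4474, 0.08, 0.076]
ee_rot: [-0.011, 3.054, -0.004]
force: [-1.0, -0.8, -2.8]
width: 0.43
gripper_force: 34.9
clock: 16.15
position: [0.4475, 0.0799, 0.0739]
ee_rot: [-0.011, 3.055, -0.004]
force: [0.4, -0.2, -3.3]
width: 0.434
gripper_force: 34.9
[ 0.376  0.513 -0.897  2.175  0.729  0.681  0.553] [0.447 0.08  0.074]
```

```bash
python3 -m pendant '[0,0.003,0.0015,0,0,0,0.03,0,0,0,0,0,0,0.03]';python3 -m pendant '[0,0,0.0015,0,0,0,0.03,0,0,0,0,0,0,0.03]'; python3 -m pendant '[0,0,0.001,0,0,0,0.03,0,0,0,0,0,0,0.03]'
```

```text
clock: 16.4
position: [0.4471, 0.0823, 0.0725]
ee_rot: [-0.01, 3.055, -0.007]
force: [-3.0, -2.9, 7.1]
width: 0.432
gripper_force: 34.9
clock: 16.65
position: [0.447, 0.0822, 0.072]
ee_rot: [-0.011, 3.055, -0.01]
force: [-12.2, -7.3, 30.5]
width: 0.434
gripper_force: 35.0
clock: 16.9
position: [0.447, 0.0822, 0.0714]
ee_rot: [-0.011, 3.054, -0.01]
force: [-16.1, -7.5, 40.5]
width: 0.434
gripper_force: 35.0
```

```bash
python3 -m pendant '[0.001,0,-0.0022,0,0,0,0.03,0,0,0,0,0,0,0.03]';python3 -m pendant '[0,0,0,0,0,0,0.044,0,0,0,0,0,0,0.05,0,0,0,0,0,0,0.062,0,0,0,0,0,0,0.062]'; python3 log.py
```

```text
clock: 17.15
position: [0.4467, 0.0831, 0.0721]
ee_rot: [-0.011, 3.054, -0.004]
force: [0.7, 0.2, -3.4]
width: 0.433
gripper_force: 35.0
clock: 17.65
position: [0.4466, 0.083, 0.0719]
ee_rot: [-0.011, 3.055, -0.004]
force: [1.1, -0.3, -0.2]
width: 0.667
gripper_force: 0.0
[ 0.365  0.516 -0.892  2.177  0.735  0.677  0.54 ] [0.447 0.083 0.072]
```

```bash
python3 -m pendant '[0,0,-0.025,0,0,0,0.062,0,0,-0.04,0,0,0,0.062,0,0,-0.035,0,0,0,0.062,0,0,0,0,0,0,0.05]'
cat > p11.py <<'E'
from p3 import *
P=[];r=RT(.6,5)*F;q=seg(P,q0,np.array([.447,.307,.165]),r,6);n=len(P);q=seg(P,q,np.array([.447,.307,.059]),r,3)
emit(P,0)
q=seg(P,q,np.array([.447,.190,.059]),r,4)
E
python3 p11.py
```

```text
clock: 18.15
position: [0.4392, 0.0837, 0.1737]
ee_rot: [-0.01, 3.051, -0.004]
force: [0.1, -0.7, -0.4]
width: 0.61
gripper_force: 0.0
[[-1.0, -0.01, 0.09], [-0.01, 1.0, -0.0], [-0.09, -0.0, -1.0]]
[0.447 0.307 0.165] 0.01 [-0.04  0.52 -0.97  1.87  0.6   0.99  0.31] 0.0 0.0
[0.447 0.307 0.059] 0.0 [-0.14  0.65 -0.84  1.97  0.78  0.8   0.14] 0.0 0.0
max shift 0.038 max turn 0.002
-0.001,0.037,0.001,-0.001,0.001,-0.001,0,-0.002,0.037,0.002,-0,0,-0,0,-0.001,0.038,0.001,-0.001,0.001,-0.001,0,-0.002,0.037,0.002,-0,0,-0.001,0,-0.001,0.037,0.002,-0.001,0.001,-0,0,-0.002,0.037,0.001,-0,0.001,-0.001,0,0.003,0,0.035,-0,-0,0,0,0.003,0,0.036,-0,-0,0,0
0.003,0,0.035,-0,-0,0,0
[0.447 0.19  0.059] 0.0 [ 0.1   0.58 -0.86  2.11  0.79  0.71  0.29] 0.0 0.0
```

```bash
python3 -m pendant '[-0.001,0.037,0.001,0,0,0,0,-0.002,0.037,0.002,0,0,0,0,-0.001,0.038,0.001,0,0,0,0,-0.002,0.037,0.002,0,0,0,0,-0.001,0.037,0.002,0,0,0,0,-0.002,0.037,0.001,0,0,0,0,0,0,0,0,0,0,0]'
python3 - <<'E'
from h import *
for n in("side","top"):
    cv2.imwrite(f"pics/{n}4.png",cv2.cvtColor(get_image(n),cv2.COLOR_RGB2BGR))
s=cv2.imread("pics/side4.png")[155:285,180:320];t=cv2.imread("pics/top4.png")[150:280,50:320]
cv2.imwrite("pics/f.png",np.hstack([cv2.resize(s,(400,371),interpolation=2),cv2.resize(t,(400,193),interpolation=2).repeat(1,0) if 0 else cv2.copyMakeBorder(cv2.resize(t[:,:140+60],(400,260),interpolation=2),0,111,0,0,0)]))
o=observe();print(o["position"],o["width"])
E
```

```text
clock: 19.02
position: [0.4451, 0.3092, 0.1619]
ee_rot: [-0.017, 3.056, -0.002]
force: [-1.1, -0.5, 0.0]
width: 0.005
gripper_force: 0.0
[0.44562204 0.30574197 0.16166971] 0.0016919811511334614
```

View pics/f.png

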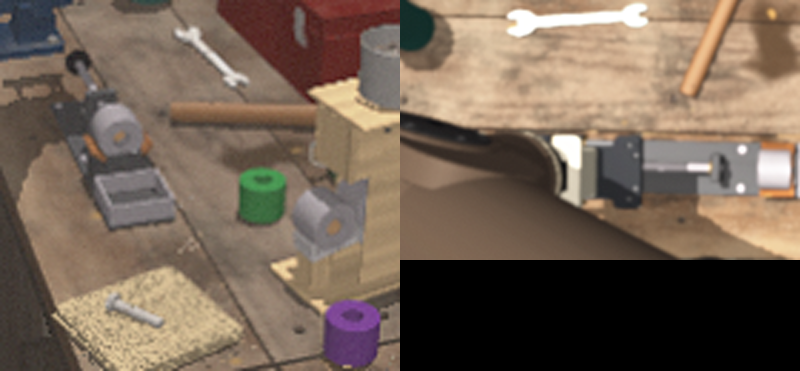

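```bash
python3 -m pendant '[0.003,0.001,0.035,0,0,0,0,0.003,0,0.034,0,0,0,0,0.003,0,0.034,0,0,0,0,0,0,0,0,0,0,0]'; python3 -m pendant '[0,-0.006,0,0,0,0,0,0,-0.006,0,0,0,0,0,0,0,0,0,0,0,0]';python3 log.py
```

```text
clock: 19.62
position: [0.4451, 0.304, 0.0572]
ee_rot: [-0.009, 3.058, -0.01]
force: [-1.0, -0.3, 0.5]
width: 0.005
gripper_force: 0.0
clock: 20.0
position: [0.4468, 0.2941, 0.0603]
ee_rot: [-0.009, 3.053, -0.004]
force: [1.1, 0.3, 0.1]
width: 0.003
gripper_force: 0.0
[-0.118  0.637 -0.844  1.991  0.781  0.797  0.149] [0.447 0.294 0.06 ]
```

```bash
python3 -m pendant '[0,-0.01,0,0,0,0,0,0,-0.01,0,0,0,0,0]'; python3 -m pendant '[0,-0.01,0,0,0,0,0,0,-0.01,0,0,0,0,0,0,-0.01,0,0,0,0,0,0,-0.01,0,0,0,0,0,0,-0.01,0,0,0,0,0,0,-0.01,0,0,0,0,0]';python3 -m pendant '[0,-0.008,0,0,0,0,0,0,0,0,0,0,0,0]';python3 log.py
```

```text
clock: 20.25
position: [0.4466, 0.2758, 0.0603]
ee_rot: [-0.012, 3.053, -0.0]
force: [0.0, 4.5, 3.6]
width: 0.005
gripper_force: 2.3
clock: 21.0
position: [0.4464, 0.2142, 0.0595]
ee_rot: [-0.011, 3.055, -0.004]
force: [-1.4, 4.8, 3.6]
width: 0.001
gripper_force: 2.4
clock: 21.25
position: [0.4467, 0.2051, 0.0593]
ee_rot: [-0.009, 3.055, -0.007]
force: [0.8, 0.3, 0.4]
width: 0.005
gripper_force: 0.0
[ 0.064  0.586 -0.859  2.097  0.784  0.73   0.265] [0.447 0.205 0.059]
```

```bash
python3 -m pendant '[0,-0.005,0,0,0,0,0,0,0,0,0,0,0,0]';python3 -m pendant '[0,-0.003,0,0,0,0,0,0,0,0,0,0,0,0]' | grep -E "pos|^force"; python3 -m pendant '[0,-0.0015,0,0,0,0,0,0,0,0,0,0,0,0]'| grep -E "pos|^force"
```

```text
clock: 21.5
position: [0.4468, 0.2013, 0.0594]
ee_rot: [-0.01, 3.055, -0.005]
force: [0.2, 1.0, 0.3]
width: 0.003
gripper_force: 0.5
position: [0.4468, 0.1988, 0.0596]
force: [-0.6, 2.3, -2.0]
position: [0.4468, 0.1974, 0.0597]
force: [-0.5, 3.7, -2.6]
```

```bash
for i in 1 2; do python3 -m pendant '[0,-0.0015,0,0,0,0,0,0,0,0,0,0,0,0]'| grep -E "pos|^force"; done
```

```text
position: [0.4468, 0.1958, 0.0597]
force: [-0.5, 3.4, -1.5]
position: [0.4468, 0.1942, 0.0597]
force: [-0.7, 4.0, -1.7]
```

```bash
python3 -m pendant '[0,-0.0015,0,0,0,0,0,0,0,0,0,0,0,0]'| grep -E "pos|^force|^gr"
```

```text
position: [0.4468, 0.1927, 0.0597]
force: [-0.5, 3.4, -1.5]
gripper_force: 1.6
```

```bash
for i in 1 2; do python3 -m pendant '[0,-0.0015,0,0,0,0,0,0,0,0,0,0,0,0]'| grep -E "pos|^force"; done
```

```text
position: [0.4468, 0.1912, 0.0597]
force: [-1.2, 4.0, -1.1]
position: [0.4468, 0.1906, 0.0598]
force: [-0.6, 6.4, -4.2]
```

Nearly at the stop: 6.4 N and the motion has stalled. Increasing gently.

```bash
python3 -m pendant '[0,-0.001,0,0,0,0,0,0,0,0,0,0,0,0]'| grep -E "pos|^force"
```

```text
position: [0.4468, 0.1905, 0.0598]
force: [-1.5, 9.2, -5.6]
```

```bash
python3 -m pendant '[0,-0.0005,0,0,0,0,0,0,0,0,0,0,0,0]'| grep -E "pos|^force"
```

```text
position: [0.4468, 0.1905, 0.0599]
force: [-1.3, 10.7, -7.7]
```

```bash
python3 -m pendant '[0,-0.002,0,0,0,0,0,0,0,0,0,0,0,0]'| grep -E "pos|^force"; python3 -m pendant '[0,-0.001,0,0,0,0,0,0,0,0,0,0,0,0,0,0,0,0,0,0,0,0,0,0,0,0,0,0]'| grep -E "pos|^force"
```

```text
position: [0.4468, 0.1904, 0.06]
force: [-2.2, 15.5, -11.0]
position: [0.4468, 0.1904, 0.0602]
force: [-1.1, 18.7, -11.5]
```

```bash
python3 -m pendant '[0,-0.0005,0,0,0,0,0,0,0,0,0,0,0,0,0,0,0,0,0,0,0,0,0,0,0,0,0,0,0,0,0,0,0,0,0]'| grep -E "clock|pos|^force"; python3 -m pendant '[0,0.008,0,0,0,0,0,0,0.008,0,0,0,0,0,0,0.006,0,0,0,0,0,0,0,-0.04,0,0,0,0,0,0,-0.05,0,0,0,0,0,0.03,-0.05,0,0,0,0,0,0.05,-0.04,0,0,0,0,0,0.04,-0.01,0,0,0,0,0,0,0,0,0,0,0]'
python3 - <<'E'
from h import *
for n in("side","top"):
    cv2.imwrite(f"pics/{n}5.png",cv2.cvtColor(get_image(n),cv2.COLOR_RGB2BGR))
s=cv2.imread("pics/side5.png")[155:285,180:320];t=cv2.imread("pics/top5.png")[150:280,150:350]
cv2.imwrite("pics/g.png",np.hstack([cv2.resize(s,(400,371),interpolation=2),cv2.copyMakeBorder(cv2.resize(t,(400,260),interpolation=2),0,111,0,0,0)]))
E
```

```text
clock: 25.12
position: [0.4468, 0.1904, 0.0602]
force: [-1.4, 20.8, -13.1]
clock: 26.25
position: [0.4288, 0.3296, 0.249]
ee_rot: [-0.016, 3.053, 0.0]
force: [0.1, -0.6, -0.5]
width: 0.004
gripper_force: 0.0
```

View pics/g.png

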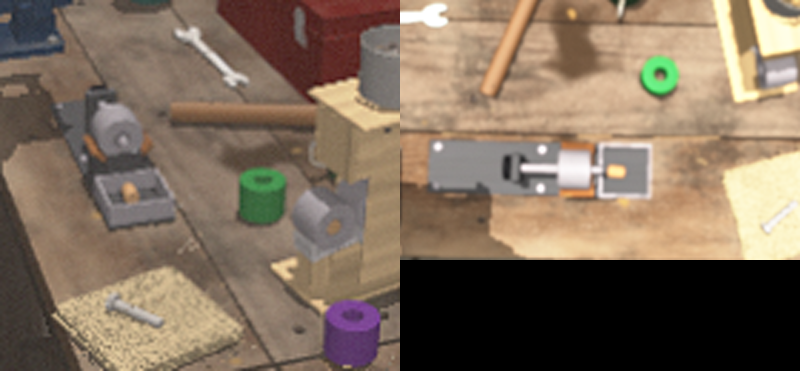

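The side view shows the sleeve in the V at (118,130), the rod tip through the bore and the plug in the tray at (130,190). In the top view the rod is in and the plug is at (615,170). Quick check of the plug's height before handing in.

Run:
```python
from h import *
a,d=ray("top",(257.5,234.8));b,e=ray("side",(225.3,221.3))
t=np.linalg.lstsq(np.c_[d,-e],b-a,rcond=None)[0];print((a+d*t[0]).round(3),(b+e*t[1]).round(3))
```

```text
[0.447 0.028 0.014] [0.444 0.029 0.014]
```

```bash
python3 -c "
from cell import *
print(sign_off())"
```

```text
the job is handed in; nothing more can be done
None
```

The job is done and handed in at about 26 s: the front sleeve lies in the V, the plug is on the tray floor, the rod was pressed at its stop with about 21 N along its axis (about 25 N in all) and left in, and the next sleeve rolled forward and stayed in the lane.

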